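# Cap check: loose bottles into the rework tray

## Task

Fetch the rework tray from the middle of the stack: lift the top tray off, stand the rework tray on the grey plate, in line with it, and put the top tray squarely back on the bottom one. Twist the cap of every square bottle gently, with a light grip, by about an eighth of a turn: stand the bottles whose cap is loose upright in the rework tray, and leave those whose cap is tight, which turn with it, standing askew on the black mat as the sign that they are checked. Turn nothing back, and leave the other things on the bench alone.

Things in the scene. Friction and masses are not known exactly. Their poses are not given: they have to be found in the camera images.
- bottle_1_c (a point): square amber bottle with a round white screw cap, 0.13 kg; may be absent. The point is the bottle's centre, 39 mm above its underside, z up its axis; x and y square to the sides of its body. Body 38 x 38 mm, 52 mm high; cap 28 mm across, from 60 to 78 mm above the underside, with a narrow bar across its top. At the start it stands on the mat, square with it within 0.05 rad. The cap never comes off: the bottle may be carried by it
- cap_1 (a joint): turn of the cap of bottle_1 on its neck (rad, anticlockwise from above is positive); starts within 0.05 of zero. A loose cap turns almost freely (0.003 N m) on a bottle that stays still; a tight one takes the whole standing bottle round with it and keeps its reading. Free to turn 2.5 either way; it stays where left
- bottle_2_c (a point): square amber bottle with a round white screw cap, 0.13 kg; may be absent. The point is the bottle's centre, 39 mm above its underside, z up its axis; x and y square to the sides of its body. Body 38 x 38 mm, 52 mm high; cap 28 mm across, from 60 to 78 mm above the underside, with a narrow bar across its top. At the start it stands on the mat, square with it within 0.05 rad. The cap never comes off: the bottle may be carried by it
- cap_2 (a joint): turn of the cap of bottle_2 on its neck (rad, anticlockwise from above is positive); starts within 0.05 of zero. A loose cap turns almost freely (0.003 N m) on a bottle that stays still; a tight one takes the whole standing bottle round with it and keeps its reading. Free to turn 2.5 either way; it stays where left
- bottle_3_c (a point): square amber bottle with a round white screw cap, 0.13 kg; may be absent. The point is the bottle's centre, 39 mm above its underside, z up its axis; x and y square to the sides of its body. Body 38 x 38 mm, 52 mm high; cap 28 mm across, from 60 to 78 mm above the underside, with a narrow bar across its top. At the start it stands on the mat, square with it within 0.05 rad. The cap never comes off: the bottle may be carried by it
- cap_3 (a joint): turn of the cap of bottle_3 on its neck (rad, anticlockwise from above is positive); starts within 0.05 of zero. A loose cap turns almost freely (0.003 N m) on a bottle that stays still; a tight one takes the whole standing bottle round with it and keeps its reading. Free to turn 2.5 either way; it stays where left
- bottle_4_c (a point): square amber bottle with a round white screw cap, 0.13 kg; may be absent. The point is the bottle's centre, 39 mm above its underside, z up its axis; x and y square to the sides of its body. Body 38 x 38 mm, 52 mm high; cap 28 mm across, from 60 to 78 mm above the underside, with a narrow bar across its top. At the start it stands on the mat, square with it within 0.05 rad. The cap never comes off: the bottle may be carried by it
- cap_4 (a joint): turn of the cap of bottle_4 on its neck (rad, anticlockwise from above is positive); starts within 0.05 of zero. A loose cap turns almost freely (0.003 N m) on a bottle that stays still; a tight one takes the whole standing bottle round with it and keeps its reading. Free to turn 2.5 either way; it stays where left
- bottle_5_c (a point): square amber bottle with a round white screw cap, 0.13 kg; may be absent. The point is the bottle's centre, 39 mm above its underside, z up its axis; x and y square to the sides of its body. Body 38 x 38 mm, 52 mm high; cap 28 mm across, from 60 to 78 mm above the underside, with a narrow bar across its top. At the start it stands on the mat, square with it within 0.05 rad. The cap never comes off: the bottle may be carried by it
- cap_5 (a joint): turn of the cap of bottle_5 on its neck (rad, anticlockwise from above is positive); starts within 0.05 of zero. A loose cap turns almost freely (0.003 N m) on a bottle that stays still; a tight one takes the whole standing bottle round with it and keeps its reading. Free to turn 2.5 either way; it stays where left
- bottle_6_c (a point): square amber bottle with a round white screw cap, 0.13 kg; may be absent. The point is the bottle's centre, 39 mm above its underside, z up its axis; x and y square to the sides of its body. Body 38 x 38 mm, 52 mm high; cap 28 mm across, from 60 to 78 mm above the underside, with a narrow bar across its top. At the start it stands on the mat, square with it within 0.05 rad. The cap never comes off: the bottle may be carried by it
- cap_6 (a joint): turn of the cap of bottle_6 on its neck (rad, anticlockwise from above is positive); starts within 0.05 of zero. A loose cap turns almost freely (0.003 N m) on a bottle that stays still; a tight one takes the whole standing bottle round with it and keeps its reading. Free to turn 2.5 either way; it stays where left
- tray_top_c (a point): narrow open steel tray, 190 mm long (its x), 66 mm wide (its y), 26 mm high, walls and floor 3 mm; the point is its centre, 13 mm above its underside. It is taken across its width; the trays stack flat, the floor of one on the rim of the next, 26 mm apart. Top tray of the stack, empty, 0.16 kg
- tray_rework_c (a point): narrow open steel tray, 190 mm long (its x), 66 mm wide (its y), 26 mm high, walls and floor 3 mm; the point is its centre, 13 mm above its underside. It is taken across its width; the trays stack flat, the floor of one on the rim of the next, 26 mm apart. The rework tray: middle of the stack at the start, 0.16 kg, known by a small flat lug, 34 mm wide, sticking out 15 mm at each end near the rim. Its inside, 184 x 60 mm, takes three bottles in a row
- tray_base_c (a point): narrow open steel tray, 190 mm long (its x), 66 mm wide (its y), 26 mm high, walls and floor 3 mm; the point is its centre, 13 mm above its underside. It is taken across its width; the trays stack flat, the floor of one on the rim of the next, 26 mm apart. Bottom tray of the stack, 0.4 kg, loose on the bench
- plate_c (a point): fixed dark grey plate lying on the bench, 230 mm (its x) by 100 mm (its y), 3 mm thick; the point is the middle of its top. Where the rework tray belongs. Stack and plate lie side by side to the robot's left, either one nearer the middle; the bench beyond them (further from the robot, about 0.67 m straight ahead and 0.23 m to the left) is clear for setting a tray down
- mat: fixed black rubber inspection mat, 220 mm (its x) by 310 mm (its y), 2 mm thick, on which the bottles stand about 95 mm apart; the point is the middle of its underside
- calculator: bystander: pocket calculator, 140 x 78 x 12 mm; the point is the middle of its underside
- beaker: bystander: small glass beaker, 60 mm across, 75 mm high; the point is the middle of its underside
- round_bottle: bystander: round amber bottle, 60 mm across, 140 mm high; the point is the middle of its underside
- dish: bystander: glass dish, 90 mm across, 18 mm high; the point is the middle of its underside
- jar: bystander: white jar, 56 mm across, 70 mm high; the point is the middle of its underside
- marker: bystander: marker pen, 115 mm long, 16 mm thick; the point is the middle of its underside
- stopper: bystander: small cork stopper on the mat, 22 mm across, 20 mm high; the point is the middle of its underside

How it is judged:
By the outcome, as a careful person would: the job done as asked, in the order asked, and still so for the second after the job is handed in, with the robot touching nothing.
Of bottle_1, bottle_2, bottle_3, bottle_4, bottle_5, bottle_6 only 4 to 6 are there at a start; the rules pass over those that are not, and their reading is None.
At some moment in a run one of bottle_1, bottle_2, bottle_3, bottle_4, bottle_5, bottle_6 may be knocked a few centimetres aside while the robot is not near it.
Once in a run the grip may slacken for a moment while it holds something.
It also fails if it takes over 208 s, if anything falls off the work surface, if the arm or the gripper's body presses on something with over 40 N, if the wrist force passes 120 N, or if a joint passes its speed limit or range.

## Robot

A 6-joint arm with a two-finger parallel gripper is mounted at the origin on the work surface. World frame = base frame: x ahead of the robot, y to its left, z up, the work surface at z = 0. Lengths are in m, angles in degrees, forces in N, time in s.
With the tool pointing down it reaches from about 0.35 to 0.925 m from the base axis. Payload 6.4 kg.
Tool frame: the origin (TCP) lies midway between the tips of the shut fingers; the grasp point (between the pads) lies 19 mm behind it; z points along the fingers, y is the line along which they close (so a half turn about z gives the same grasp; the last joint's range is limited). The gripper opens to 85 mm and grips with 20 to 120 N. Pads are 22 mm wide; open, the fingers measure 114 mm over their backs; the gripper's body (76 mm by 85 mm) begins 54 mm behind the grasp point. The pads swing forward as they close: fully open they stand 13 mm farther back than shut.
Start: joints at [61.702, 14.043, 89.255, -0, 76.702, -9.975], TCP at [0.204, 0.617, 0.231] pointing down, gripper open.
Joint ranges: [-179.41, 179.41], [-58.25, 129.5], [7.25, 145.43], [-54.29, 234.29], [11.92, 165.04], [-157.13, 157.13]. Speed limits (degrees/s): [147.25, 147.25, 180, 180, 180, 180].

## Interface

Orientations are given as a 3x3 rotation matrix whose columns are the frame's x, y, z axes.
In Python, from station import readout, vision, order gives the robot as it stands. The module is installed in compiled form; this text tells all that it offers.
- The arm moves only by the tool jog_arm, never from a script. Its argument "plan" is a list of rows, each a list of 6 numbers: the shift along the tool's x, y, z in m, then the turn, a rotation vector about the tool's x, y, z in degrees. A call has exactly 10 rows; each row is the pose to reach, as a shift and turn from the pose commanded when the call began, along the tool's axes at that moment; what a row does not reach only later rows make up. A row lasts 1/8 s, in which the tool goes at most 62.5 mm and 10.7 degrees, less where a joint would pass 70% of its speed; a pose out of reach is approached as far as the arm can. A call with a gripper value outside its range is refused whole. "hand" is the finger opening in m, from 0 to 0.0854, set as the call begins (left out, the last holds). The fingers move at their own pace and stop on an object; "force" is the grip in N (left out, the last holds). Time passes only in rows, so rows that repeat a pose let the fingers close, or fill a call up. It gives the time, the measured TCP pose, the force, the opening and the grip force at its end, in the units of the state.
- readout.get_obs(): the state, without advancing time (a new reading comes with each control period).
- vision.capture(name): name is "scene" or "top" or "wrist"; returns the picture (400x640x3 uint8, red, green, blue); there is no depth.
- vision.camera_params(name): a dict with "camera_matrix" (3x3 intrinsics, pixels), "xyz" and "rotation" of the camera in the world. Camera axes: x right, y down, z forward; pixel columns grow to the right and rows downward; lengths in m; the calibration is good to about 2 mm. A picture is of the moment at which its call begins: read the wrist's pose just before it. camera_params takes no time and is no camera call; for the wrist camera it gives the pose at the moment of the call.
- order.hand_in(): hands the job in; it is judged then, once.
The state is a dict: "t": time; "qpos": joint angles; "joint_vel": joint speeds; "joint_efforts": joint torques, N m; "tool_pos": TCP position; "orientation": TCP orientation; "ft_force": force on the tool from outside, world axes, zero at the start; "wrist_torque": the same for the moment, N m; "opening": finger opening in m; "gripper_force": force on a finger pad.
Only numpy, scipy, OpenCV 4.12 (cv2) and the standard library are available. Lean on these libraries where they do the work, as an engineer would, in place of code of your own. Each camera call takes 0.05 s, during which the arm holds its last target. There are 200 camera calls.

## Working session

There is one attempt and no reset: what is moved stays moved. The work goes in short steps, Python scripts to look and compute and a tool call to move; the robot and the scene stay as the last step left them, time stands still between calls to the robot, and variables do not carry over. Pictures are saved under pics/ and viewed, at most 14 in all, crops included, and the job is handed in when it is done.

Besides the shell and the picture viewer there is one more tool, called after "Request:" by a JSON object that holds its "name" and its "arguments". jog_arm: Moves the arm, as the interface text tells. Its arguments: {"type":"object","properties":{"plan":{"type":"array","items":{"type":"array","items":{"type":"number"}}},"hand":{"type":"number"},"force":{"type":"number"}},"required":["plan"]}

```bash
mkdir -p pics; ls; python3 - <<'E'
from station import readout, vision
import cv2
o=readout.get_obs(); print(o)
for n in("scene","top"):
    im=vision.capture(n); cv2.imwrite(f"pics/{n}0.png",im[:,:,::-1]); print(n,vision.camera_params(n))
E
```

```text
pics
{'t': 0.0, 'qpos': array([ 6.17015091e+01,  1.40859990e+01,  8.93255310e+01,  6.40078767e-04,
        7.67007232e+01, -9.97566091e+00]), 'joint_vel': array([-0.02351573, -0.00823554, -0.04250783, -0.07738381, -0.09446586,
       -0.14809997]), 'joint_efforts': array([ 9.17878206e-04, -4.29491150e+01, -3.26143885e+01, -5.49173387e-05,
        5.17493070e-03, -3.13878267e-06]), 'tool_pos': array([0.20406913, 0.61654741, 0.23015351]), 'orientation': array([[-9.49299314e-01,  3.14372283e-01, -9.38355056e-04],
       [ 3.14373488e-01,  9.49297820e-01, -1.71989111e-03],
       [ 3.50092315e-04, -1.92768540e-03, -9.99998081e-01]]), 'ft_force': array([ 0.068171  ,  0.01298068, -0.40792789]), 'wrist_torque': array([0.05966883, 0.06248163, 0.01290122]), 'gripper_force': 0.0, 'opening': 0.08554814647133051}
scene {'camera_matrix': array([[425.94383446,   0.        , 309.3069465 ],
       [  0.        , 425.94383446, 203.44915938],
       [  0.        ,   0.        ,   1.        ]]), 'xyz': array([ 1.19201208, -0.08366845,  0.98293677]), 'rotation': array([[ 0.16452363,  0.80525276, -0.56964899],
       [ 0.98635606, -0.13770953,  0.09020977],
       [-0.00580443, -0.57671837, -0.81692241]])}
top {'camera_matrix': array([[414.80068227,   0.        , 325.20159697],
       [  0.        , 414.80068227, 206.94620756],
       [  0.        ,   0.        ,   1.        ]]), 'xyz': array([ 4.84163353e-01, -5.21112886e-04,  1.16604941e+00]), 'rotation': array([[ 0.01488421, -0.99728106,  0.07217304],
       [-0.9998313 , -0.01406762,  0.01180951],
       [-0.0107621 , -0.07233664, -0.99732221]])}
```

View pics/top0.png

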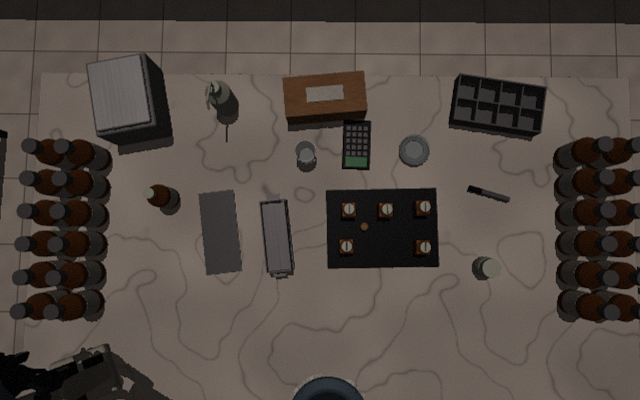

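View pics/scene0.png

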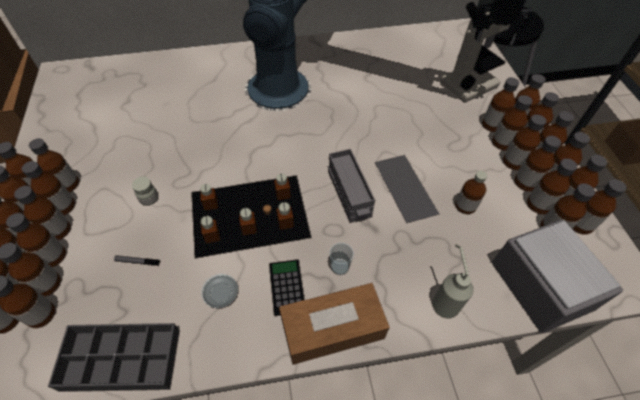

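The top view shows 5 square bottles, with caps at about (348,208), (386,208), (424,206), (346,245) and (424,246). The stack is centred near (277,237), with a lug at (281,275), and the plate is at (220,232). The scene view agrees. Next I'll measure these.

```bash
cat > h.py <<'E'
import numpy as np, cv2
from station import readout, vision
def grab(n,f=None):
    p=vision.camera_params(n); im=vision.capture(n)
    if f: cv2.imwrite(f"pics/{f}.png",im[:,:,::-1])
    return im,p
def ray(p,uv,z):
    K=p["camera_matrix"];R=p["rotation"];o=np.array(p["xyz"])
    uv=np.atleast_2d(np.float64(uv)); d=np.c_[uv,np.ones(len(uv))]@np.linalg.inv(K).T@R.T
    return o+d*((z-o[2])/d[:,2])[:,None]
def proj(p,P):
    c=(np.atleast_2d(P)-p["xyz"])@p["rotation"]; q=c@p["camera_matrix"].T; return q[:,:2]/q[:,2:]
def rect(p,cnt,z):
    w=ray(p,cnt.reshape(-1,2),z)[:,:2]; (cx,cy),(a,b),t=cv2.minAreaRect(np.float32(w*1000))
    if a<b: a,b,t=b,a,t+90
    return round(cx),round(cy),round(a),round(b),round((t+90)%180-90,1)
E
cat > m1.py <<'E'
from h import *
im=cv2.imread("pics/top0.png"); p=vision.camera_params("top")
hsv=cv2.cvtColor(im,cv2.COLOR_BGR2HSV)
for u,v in[(220,232),(277,237),(270,215),(240,230),(300,200),(348,208),(386,208),(335,230)]: print((u,v),hsv[v,u])
c=im[160:300,180:460]; cv2.imwrite("pics/top0z.png",cv2.resize(c,None,fx=2.85,fy=2.85,interpolation=cv2.INTER_CUBIC)*1)
cap=((hsv[...,2]>110)&(hsv[...,1]<60)).astype(np.uint8); cap[:190]=0;cap[270:]=0;cap[:,:328]=0;cap[:,438:]=0
n,l,s,ce=cv2.connectedComponentsWithStats(cap)
for i in range(1,n):
    if s[i,4]>20: print("cap",s[i],ce[i],ray(p,ce[i],.08)[0].round(3))
mat=(hsv[...,2]<45).astype(np.uint8); mat[:180]=0;mat[280:]=0;mat[:,:310]=0;mat[:,450:]=0
c=max(cv2.findContours(mat,0,1)[0],key=cv2.contourArea);print("mat",rect(p,c,.002))
E
python3 m1.py
```

```text
(220, 232) [ 0 22 57]
(277, 237) [ 0 19 81]
(270, 215) [170  18  86]
(240, 230) [ 13  40 102]
(300, 200) [ 9 41 88]
(348, 208) [ 21  32 104]
(386, 208) [ 23  29 104]
(335, 230) [10 36 21]
cap [350 205   4   8  22] [351.45454545 208.45454545] [ 0.56  -0.057  0.08 ]
cap [383 205   3   8  21] [384.14285714 208.38095238] [ 0.561 -0.142  0.08 ]
cap [348 242   3   9  21] [348.80952381 246.        ] [ 0.462 -0.051  0.08 ]
cap [339 269  39   1  39] [358. 269.] [ 0.403 -0.075  0.08 ]
cap [383 268  55   2  99] [412.44444444 268.55555556] [ 0.406 -0.216  0.08 ]
mat (512, -146, 308, 219, -88.1)
```

View pics/top0z.png

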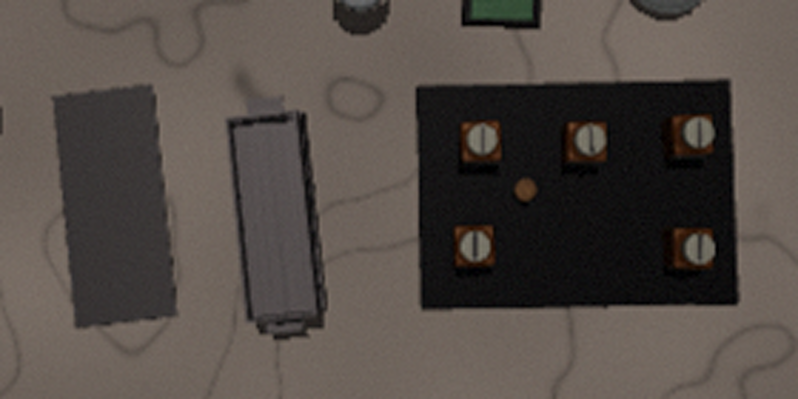

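The crop shows the plate with corners near (53,97), (153,85), (176,316), (77,327), and the top tray's left rim from (229,120) to (249,322). The caps are at (483,140), (590,140), (699,133), (475,246) and (699,248), with their bars along x.

```bash
cat > m2.py <<'E'
from h import *
im=cv2.imread("pics/top0.png"); p=vision.camera_params("top")
hsv=cv2.cvtColor(im,cv2.COLOR_BGR2HSV); V=hsv[...,2]
m=((V<72)&(hsv[...,1]<34)).astype(np.uint8); m[:180]=0;m[285:]=0;m[:,:190]=0;m[:,248:]=0
c=max(cv2.findContours(cv2.medianBlur(m,3),0,1)[0],key=cv2.contourArea);print("plate",rect(p,c,.003))
Z=lambda a:np.array(a)/2.85+[180,160]-0.3
print("rim left",ray(p,Z([(229,120),(249,322)]),.078).round(3).tolist())
print("rim all",ray(p,Z([(229,120),(300,113),(323,316),(249,322)]),.078).round(3).tolist())
print("caps",ray(p,Z([(483,140),(590,140),(699,133),(475,246),(699,248)]),.08).round(3).tolist())
w=vision.camera_params("wrist");o=readout.get_obs();R=o["orientation"]
print("wrist cam in tool",(R.T@(w["xyz"]-o["tool_pos"])).round(3),(R.T@w["rotation"]).round(3).tolist(),w["camera_matrix"].round(0).tolist())
E
python3 m2.py
```

```text
plate (495, 309, 228, 99, 8.0)
rim left [[0.574, 0.184, 0.078], [0.389, 0.161, 0.078]]
rim all [[0.574, 0.184, 0.078], [0.581, 0.119, 0.078], [0.396, 0.094, 0.078], [0.389, 0.161, 0.078]]
caps [[0.559, -0.051, 0.08], [0.56, -0.149, 0.08], [0.568, -0.249, 0.08], [0.461, -0.044, 0.08], [0.463, -0.249, 0.08]]
wrist cam in tool [ 0.073  0.001 -0.141] [[-0.0, -0.959, -0.282], [1.0, -0.0, 0.0], [-0.0, -0.282, 0.959]] [[277.0, 0.0, 319.0], [0.0, 277.0, 197.0], [0.0, 0.0, 1.0]]
```

```bash
cat >> h.py <<'E'
from scipy.spatial.transform import Rotation as Ro
def RT(yaw):
    c,s=np.cos(np.radians(yaw)),np.sin(np.radians(yaw)); return np.array([[-c,-s,0],[-s,c,0],[0,0,-1.]])
def go(x,y,z,yaw):
    o=readout.get_obs();R=o["orientation"]
    print("go",(x,y,z,yaw),"->",(R.T@(np.array([x,y,z])-o["tool_pos"])).round(4).tolist(),Ro.from_matrix(R.T@RT(yaw)).as_rotvec(degrees=True).round(1).tolist())
def st():
    o=readout.get_obs();R=o["orientation"]; y=np.degrees(np.arctan2(-R[0,1],R[1,1]))
    print("t%.2f"%o["t"],o["tool_pos"].round(4),"yaw%.2f"%y,"F",o["ft_force"].round(2),"M",o["wrist_torque"].round(3),"open%.4f grip%.1f"%(o["opening"],o["gripper_force"]),"q6 %.0f"%o["qpos"][5])
E
python3 -c "
from h import *
go(.47,.2,.25,7.5)"
```

```text
go (0.47, 0.2, 0.25, 7.5) -> [-0.3834, -0.3119, -0.0193] [-0.1, -0.0, -25.8]
```

Request:
{"name": "jog_arm", "arguments": {"plan": [[-0.04,-0.033,-0.019,0,0,-3],[-0.08,-0.066,-0.019,0,0,-6],[-0.12,-0.1,-0.019,0,0,-9],[-0.165,-0.135,-0.019,0,0,-12],[-0.21,-0.17,-0.019,0,0,-15],[-0.255,-0.205,-0.019,0,0,-18],[-0.3,-0.24,-0.019,0,0,-21],[-0.345,-0.28,-0.019,0,0,-24],[-0.383,-0.312,-0.019,-0.1,0,-25.8],[-0.383,-0.312,-0.019,-0.1,0,-25.8]], "hand": 0.085, "force": 40}}

```text
t: 1.35
tool_pos: [0.471, 0.1979, 0.2499]
orientation: [[-0.992, -0.125, -0.0], [-0.125, 0.992, 0.001], [0.0, 0.001, -1.0]]
ft_force: [-1.5, 0.7, 0.5]
opening: 0.0852
gripper_force: 0.0
```

```bash
python3 -c "
from h import *
st(); im,p=grab('wrist','w1'); st()
import pickle; pickle.dump(p,open('pw1.pkl','wb'))"
```

```text
t1.35 [0.471  0.1979 0.2499] yaw7.19 F [-1.55  0.71  0.52] M [ 0.027 -0.078 -0.004] open0.0852 grip0.0 q6 -87
t1.40 [0.4701 0.1993 0.2498] yaw7.30 F [-0.23 -0.56 -0.36] M [-0.006  0.029 -0.003] open0.0849 grip0.0 q6 -87
```

View pics/w1.png

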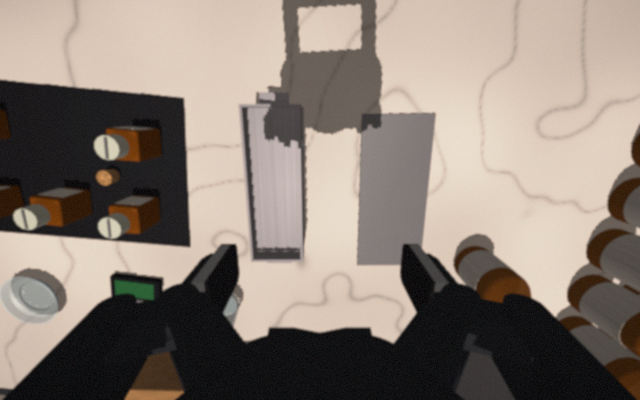

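The wrist view shows the tray rim corners at about (240,104), (252,262) and (303,260), and the plate at (363,113), (435,112), (422,264), (357,264), with the gripper's shadow across both. I'll cast line fits from these.

```bash
cat > m3.py <<'E'
from h import *
import pickle
p=pickle.load(open('pw1.pkl','rb')); im=cv2.imread('pics/w1.png'); g=cv2.GaussianBlur(cv2.cvtColor(im,6),(3,3),0).astype(float)
pt=vision.camera_params("top"); gt=cv2.GaussianBlur(cv2.cvtColor(cv2.imread('pics/top0.png'),6),(3,3),0).astype(float)
def edge(P,g,a,b,z,n,sgn=0,w=6):   # edge crossing points near line a-b (pixels) -> world line
    a,b=np.float64(a),np.float64(b); d=(b-a)/np.linalg.norm(b-a); nn=np.array([-d[1],d[0]]); s=np.arange(-w,w+.1,.25); pts=[]
    for k in np.linspace(.06,.94,n):
        q=a+(b-a)*k+s[:,None]*nn; v=cv2.remap(g.astype(np.float32),np.float32(q[:,:1]),np.float32(q[:,1:]),1).ravel()
        dv=np.gradient(v); dv=dv*sgn if sgn else abs(dv); i=dv.argmax(); pts.append(q[i])
    W=ray(P,np.array(pts),z)[:,:2]; vx,vy,x0,y0=cv2.fitLine(np.float32(W),cv2.DIST_HUBER,0,.001,.001).ravel()
    r=np.abs((W-[x0,y0])@[-vy,vx]); 
    return np.degrees(np.arctan(vy/vx)).round(2) if abs(vx)>abs(vy) else np.degrees(np.arctan(-vx/vy)).round(2), (round(float(x0),4),round(float(y0),4)), "res%.4f"%np.median(r)
print("W plate L",edge(p,g,(361,150),(357,260),.003,25)); print("W plate R",edge(p,g,(434,118),(422,260),.003,25)); print("W plate bot",edge(p,g,(362,264),(418,264),.003,15)); print("W plate top",edge(p,g,(385,113),(432,112),.003,15))
print("W tray L",edge(p,g,(240,108),(252,258),.078,25)); print("W tray bot(far)",edge(p,g,(256,262),(300,262),.078,15)); print("W tray R",edge(p,g,(304,150),(303,255),.078,25)); print("W tray top",edge(p,g,(243,104),(262,104),.078,15))
Z=lambda a:np.array(a)/2.85+[180,160]-.3
print("T plate L",edge(pt,gt,Z((53,97)),Z((77,327)),.003,25,w=3));print("T plate R",edge(pt,gt,Z((153,85)),Z((176,316)),.003,25,w=3))
print("T plate far",edge(pt,gt,Z((53,97)),Z((153,85)),.003,15,w=3));print("T plate near",edge(pt,gt,Z((77,327)),Z((176,316)),.003,15,w=3))
print("T tray L",edge(pt,gt,Z((229,120)),Z((249,322)),.078,25,w=3)); print("T tray far",edge(pt,gt,Z((231,120)),Z((300,113)),.078,15,w=3))
E
python3 m3.py
```

```text
W plate L (np.float32(7.73), (0.5297, 0.2652), 'res0.0002')
W plate R (np.float32(7.72), (0.4837, 0.3597), 'res0.0002')
W plate bot (np.float32(7.11), (0.609, 0.3205), 'res0.0000')
W plate top (np.float32(7.22), (0.3797, 0.3113), 'res0.0001')
W tray L (np.float32(7.36), (0.5007, 0.1189), 'res0.0003')
W tray bot(far) (np.float32(9.15), (0.5769, 0.1626), 'res0.0003')
W tray R (np.float32(5.98), (0.5046, 0.187), 'res0.0005')
W tray top (np.float32(17.17), (0.3968, 0.1168), 'res0.0004')
T plate L (np.float32(7.87), (0.4756, 0.3565), 'res0.0005')
T plate R (np.float32(7.75), (0.4887, 0.2553), 'res0.0005')
T plate far (np.float32(7.8), (0.6092, 0.3202), 'res0.0007')
T plate near (np.float32(8.66), (0.3819, 0.2893), 'res0.0008')
T tray L (np.float32(7.43), (0.4802, 0.1752), 'res0.0006')
T tray far (np.float32(-5.76), (0.5747, 0.1563), 'res0.0015')
```

```bash
python3 -c "
from h import *
go(.4857,.1468,.13,7.4)"
```

```text
go (0.4857, 0.1468, 0.13, 7.4) -> [-0.0088, -0.0543, 0.1197] [0.1, -0.0, -0.1]
```

Request:
{"name": "jog_arm", "arguments": {"plan": [[-0.0022,-0.0135,0.03,0,0,0],[-0.0044,-0.027,0.06,0,0,0],[-0.0066,-0.04,0.09,0,0,0],[-0.0088,-0.0543,0.1197,0.1,0,-0.1],[-0.0088,-0.0543,0.1197,0.1,0,-0.1],[-0.0088,-0.0543,0.1197,0.1,0,-0.1],[-0.0088,-0.0543,0.1197,0.1,0,-0.1],[-0.0088,-0.0543,0.1197,0.1,0,-0.1],[-0.0088,-0.0543,0.1197,0.1,0,-0.1],[-0.0088,-0.0543,0.1197,0.1,0,-0.1]]}}

```text
t: 2.65
tool_pos: [0.4857, 0.148, 0.1307]
orientation: [[-0.991, -0.132, 0.001], [-0.132, 0.991, 0.0], [-0.001, -0.0, -1.0]]
ft_force: [-0.2, -0.4, 0.4]
opening: 0.0852
gripper_force: 0.0
```

```bash
python3 -c "
from h import *
import pickle
st(); im,p=grab('wrist','w2'); pickle.dump(p,open('pw2.pkl','wb'))"
```

```text
t2.65 [0.4857 0.148  0.1307] yaw7.58 F [-0.23 -0.43  0.38] M [ 0.    -0.014  0.021] open0.0852 grip0.0 q6 -93
```

View pics/w2.png

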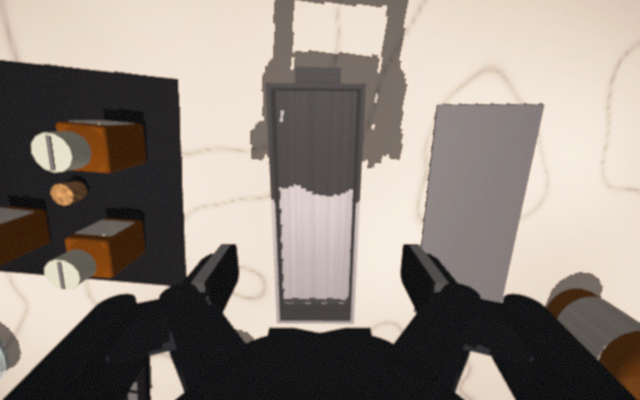

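The close view shows the rim's outer corners at (267,84), (365,84), (354,321) and (277,322), and the lug at (318,75).

```bash
python3 -c "
from h import *
import pickle
p=pickle.load(open('pw2.pkl','rb'))
W=ray(p,[(267,84),(365,84),(354.5,321.5),(276.5,322)],.078)[:,:2]; print(W.round(4).tolist())
c=W.mean(0); print(c, np.linalg.norm(W[0]-W[1]),np.linalg.norm(W[2]-W[3]),np.linalg.norm(W[0]-W[3]))
d=W[3]-W[0]+W[2]-W[1]; print(np.degrees(np.arctan2(d[1],d[0])))
W=ray(p,[(438,104),(543.5,104)],.003)[:,:2]; print('plate near',W.round(4).tolist(), W.mean(0))
go(c[0],c[1],.051,7.5)
"
```

```text
[[0.3989, 0.1035], [0.3905, 0.1668], [0.575, 0.1912], [0.5841, 0.1261]]
[0.48710744 0.14691777] 0.06388427053757467 0.06571358735904088 0.18660940264797882
7.246968339120663
plate near [[0.3895, 0.2471], [0.3766, 0.3435]] [0.38305322 0.29527541]
go (np.float64(0.48710743527644623), np.float64(0.14691777369752057), 0.051, 7.5) -> [-0.0012, -0.0012, 0.0796] [-0.0, 0.0, 0.1]
```

Request:
{"name": "jog_arm", "arguments": {"plan": [[-0.0012,-0.0012,0.02,0,0,0.1],[-0.0012,-0.0012,0.04,0,0,0.1],[-0.0012,-0.0012,0.06,0,0,0.1],[-0.0012,-0.0012,0.072,0,0,0.1],[-0.0012,-0.0012,0.0796,0,0,0.1],[-0.0012,-0.0012,0.0796,0,0,0.1],[-0.0012,-0.0012,0.0796,0,0,0.1],[-0.0012,-0.0012,0.0796,0,0,0.1],[-0.0012,-0.0012,0.0796,0,0,0.1],[-0.0012,-0.0012,0.0796,0,0,0.1]]}}

```text
t: 3.95
tool_pos: [0.4871, 0.147, 0.0511]
orientation: [[-0.991, -0.13, 0.001], [-0.13, 0.991, 0.0], [-0.001, -0.0, -1.0]]
ft_force: [-0.5, -0.0, -0.3]
opening: 0.0856
gripper_force: 0.0
```

Request:
{"name": "jog_arm", "arguments": {"plan": [[0,0,0,0,0,0],[0,0,0,0,0,0],[0,0,0,0,0,0],[0,0,0,0,0,0],[0,0,0,0,0,0],[0,0,0,0,0,0],[0,0,0,0,0,0],[0,0,0,0,0,0],[0,0,0,0,0,0],[0,0,0,0,0,0]], "hand": 0.055, "force": 40}}

```text
t: 5.2
tool_pos: [0.4874, 0.1469, 0.0513]
orientation: [[-0.991, -0.13, 0.001], [-0.13, 0.991, -0.0], [-0.001, -0.0, -1.0]]
ft_force: [-0.1, 0.3, 5.8]
opening: 0.0654
gripper_force: 45.3
```

```bash
python3 -c "
from h import *
st(); go(.4871,.147,.075,7.4)"
```

```text
t5.20 [0.4874 0.1469 0.0513] yaw7.48 F [-0.12  0.34  5.81] M [-0.179  0.11  -0.063] open0.0654 grip45.3 q6 -93
go (0.4871, 0.147, 0.075, 7.4) -> [0.0003, 0.0001, -0.0237] [-0.0, 0.1, 0.1]
```

Request:
{"name": "jog_arm", "arguments": {"plan": [[0,0,-0.002,0,0,0],[0,0,-0.004,0,0,0],[0,0,-0.007,0,0,0],[0,0,-0.01,0,0,0],[0,0,-0.014,0,0,0],[0,0,-0.018,0,0,0],[0,0,-0.022,0,0,0],[0,0,-0.025,0,0,0],[0,0,-0.025,0,0,0],[0,0,-0.025,0,0,0]]}}

```text
t: 6.45
tool_pos: [0.4869, 0.147, 0.0758]
orientation: [[-0.991, -0.13, 0.0], [-0.13, 0.991, -0.0], [-0.0, -0.0, -1.0]]
ft_force: [0.6, 1.0, -1.6]
opening: 0.065
gripper_force: 44.6
```

```bash
python3 -c "
from h import *
st(); im,p=grab('scene','s1'); cv2.imwrite('pics/s1z.png',cv2.resize(im[60:300,260:580,::-1],None,fx=2,fy=2)); go(.67,.23,.075,7.5);go(.67,.23,-.0005,7.5)"
```

```text
t6.45 [0.4869 0.147  0.0758] yaw7.48 F [ 0.6   1.03 -1.57] M [0.01  0.017 0.032] open0.0650 grip44.6 q6 -93
go (0.67, 0.23, 0.075, 7.5) -> [-0.1924, 0.0585, 0.0008] [-0.0, 0.0, -0.0]
go (0.67, 0.23, -0.0005, 7.5) -> [-0.1924, 0.0585, 0.0763] [-0.0, 0.0, -0.0]
```

View pics/s1z.png

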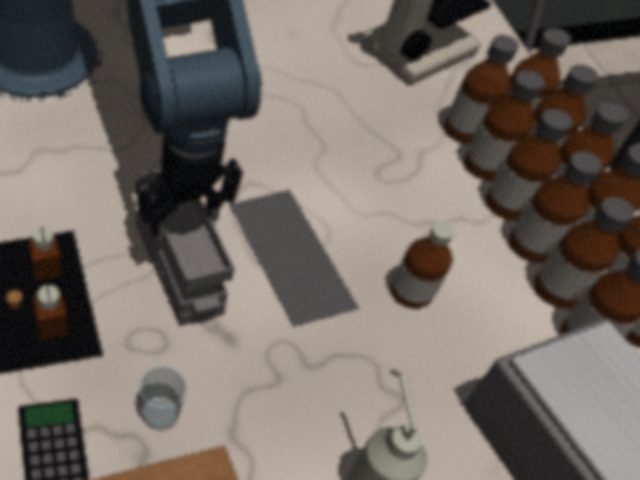

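The scene crop shows only the top tray held, level, with the lugged tray still on the base. The force of 1.57 N confirms a single tray.

Request:
{"name": "jog_arm", "arguments": {"plan": [[-0.008,0.002,0,0,0,0],[-0.026,0.0065,0,0,0,0],[-0.054,0.0135,0,0,0,0],[-0.086,0.0215,0,0,0,0],[-0.12,0.03,0,0,0,0],[-0.152,0.038,0,0,0,0],[-0.18,0.045,0,0,0,0],[-0.198,0.0495,0.005,0,0,0],[-0.2064,0.0515,0.015,0,0,0],[-0.2064,0.0515,0.025,0,0,0]]}}

```text
t: 7.75
tool_pos: [0.6848, 0.2249, 0.0497]
orientation: [[-0.991, -0.13, -0.001], [-0.13, 0.991, -0.0], [0.001, -0.0, -1.0]]
ft_force: [-0.4, -0.6, -1.9]
opening: 0.0649
gripper_force: 44.7
```

Request:
{"name": "jog_arm", "arguments": {"plan": [[0,0,0.006,0,0,0],[0,0,0.012,0,0,0],[0,0,0.018,0,0,0],[0,0,0.024,0,0,0],[0,0,0.03,0,0,0],[0,0,0.036,0,0,0],[0,0,0.041,0,0,0],[0,0,0.046,0,0,0],[0,0,0.049,0,0,0],[0,0,0.049,0,0,0]]}}

```text
t: 9.0
tool_pos: [0.6848, 0.2249, 0.0017]
orientation: [[-0.991, -0.13, -0.0], [-0.13, 0.991, -0.0], [0.0, -0.0, -1.0]]
ft_force: [0.5, 0.2, -1.4]
opening: 0.0651
gripper_force: 44.7
```

```bash
python3 -c "
from h import *
st()"
```

```text
t9.00 [0.6848 0.2249 0.0017] yaw7.48 F [ 0.54  0.21 -1.38] M [-0.003  0.089  0.005] open0.0651 grip44.7 q6 -88
```

Request:
{"name": "jog_arm", "arguments": {"plan": [[0,0,0.001,0,0,0],[0,0,0.002,0,0,0],[0,0,0.0026,0,0,0],[0,0,0.0026,0,0,0],[0,0,0.0026,0,0,0],[0,0,0.0026,0,0,0],[0,0,0.0026,0,0,0],[0,0,0.0026,0,0,0],[0,0,0.0026,0,0,0],[0,0,0.0026,0,0,0]]}}

```text
t: 10.25
tool_pos: [0.685, 0.2249, -0.0006]
orientation: [[-0.991, -0.13, 0.0], [-0.13, 0.991, 0.0], [-0.0, -0.0, -1.0]]
ft_force: [-0.2, -0.2, -1.7]
opening: 0.0652
gripper_force: 44.6
```

Request:
{"name": "jog_arm", "arguments": {"plan": [[0,0,0,0,0,0],[0,0,0,0,0,0],[0,0,0,0,0,0],[0,0,0,0,0,0],[0,0,-0.02,0,0,0],[0,0,-0.05,0,0,0],[0,0,-0.09,0,0,0],[0,0,-0.13,0,0,0],[0,0,-0.13,0,0,0],[0,0,-0.13,0,0,0]], "hand": 0.085}}

```text
t: 11.5
tool_pos: [0.6849, 0.2249, 0.13]
orientation: [[-0.991, -0.13, 0.001], [-0.13, 0.991, 0.0], [-0.001, -0.0, -1.0]]
ft_force: [-0.5, -0.4, -0.5]
opening: 0.0849
gripper_force: 0.0
```

```bash
python3 -c "
from h import *
st();go(.487,.147,.13,7.45);go(.4872,.147,.0255,7.5)"
```

```text
t11.50 [0.6849 0.2249 0.13  ] yaw7.48 F [-0.55 -0.44 -0.51] M [-0.024  0.04   0.004] open0.0849 grip0.0 q6 -88
go (0.487, 0.147, 0.13, 7.45) -> [0.2063, -0.0515, -0.0002] [-0.0, 0.1, 0.0]
go (0.4872, 0.147, 0.0255, 7.5) -> [0.2062, -0.0515, 0.1043] [-0.0, 0.1, -0.0]
```

Back over the stack for a check look at the rework tray.

Request:
{"name": "jog_arm", "arguments": {"plan": [[0.05,-0.0125,0,0,0,0],[0.1,-0.025,0,0,0,0],[0.15,-0.0375,0,0,0,0],[0.19,-0.047,0,0,0,0],[0.2062,-0.0515,0,0,0,0],[0.2062,-0.0515,0,0,0,0],[0.2062,-0.0515,0,0,0,0],[0.2062,-0.0515,0,0,0,0],[0.2062,-0.0515,0,0,0,0],[0.2062,-0.0515,0,0,0,0]]}}

```text
t: 12.75
tool_pos: [0.4874, 0.147, 0.1292]
orientation: [[-0.991, -0.13, 0.0], [-0.13, 0.991, 0.0], [-0.0, -0.0, -1.0]]
ft_force: [0.3, -0.1, -0.4]
opening: 0.0851
gripper_force: 0.0
```

```bash
python3 -c "
from h import *
import pickle
st(); im,p=grab('wrist','w3'); pickle.dump(p,open('pw3.pkl','wb'))"
```

```text
t12.75 [0.4874 0.147  0.1292] yaw7.48 F [ 0.27 -0.1  -0.41] M [-0.031 -0.019  0.038] open0.0851 grip0.0 q6 -93
```

View pics/w3.png

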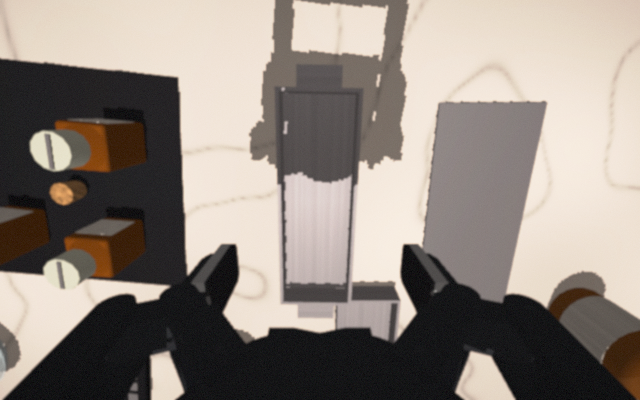

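The rework tray's rim corners are at (276,87), (363,87), (353,303) and (282,303). It is centred under the tool, and the set-down top tray is visible at (367,300).

```bash
python3 -c "
from h import *
import pickle
p=pickle.load(open('pw3.pkl','rb'))
W=ray(p,[(276.5,87.5),(363,87.5),(353.5,303),(281.5,303)],.052)[:,:2]; print(W.round(4).tolist())
c=W.mean(0); print(c, np.linalg.norm(W[0]-W[1]),np.linalg.norm(W[2]-W[3]),np.linalg.norm(W[0]-W[3]))
d=W[3]-W[0]+W[2]-W[1]; print(np.degrees(np.arctan2(d[1],d[0])))
W=ray(p,[(440,102.5),(546,102.5)],.003)[:,:2]; print('plate near',W.round(4).tolist(), W.mean(0))
go(.4874,.1470,.0255,7.48)
"
```

```text
[[0.4, 0.1052], [0.3917, 0.1684], [0.5768, 0.1922], [0.5855, 0.126]]
[0.48853193 0.14797078] 0.06374338476662691 0.06677516774631154 0.18661022513075104
6.86453865439216
plate near [[0.3899, 0.2472], [0.3772, 0.3434]] [0.38355934 0.29530411]
go (0.4874, 0.147, 0.0255, 7.48) -> [-0.0, -0.0, 0.1038] [-0.0, 0.0, 0.0]
```

Request:
{"name": "jog_arm", "arguments": {"plan": [[0,0,0.03,0,0,0],[0,0,0.06,0,0,0],[0,0,0.085,0,0,0],[0,0,0.098,0,0,0],[0,0,0.1038,0,0,0],[0,0,0.1038,0,0,0],[0,0,0.1038,0,0,0],[0,0,0.1038,0,0,0],[0,0,0.1038,0,0,0],[0,0,0.1038,0,0,0]]}}

```text
t: 14.05
tool_pos: [0.4873, 0.147, 0.0257]
orientation: [[-0.991, -0.13, 0.001], [-0.13, 0.991, -0.0], [-0.001, -0.0, -1.0]]
ft_force: [-0.4, -0.7, -0.6]
opening: 0.085
gripper_force: 0.0
```

Request:
{"name": "jog_arm", "arguments": {"plan": [[0,0,0,0,0,0],[0,0,0,0,0,0],[0,0,0,0,0,0],[0,0,0,0,0,0],[0,0,0,0,0,0],[0,0,0,0,0,0],[0,0,0,0,0,0],[0,0,0,0,0,0],[0,0,0,0,0,0],[0,0,0,0,0,0]], "hand": 0.055, "force": 40}}

```text
t: 15.3
tool_pos: [0.4876, 0.147, 0.0259]
orientation: [[-0.991, -0.13, 0.001], [-0.13, 0.991, -0.0], [-0.001, -0.0, -1.0]]
ft_force: [-0.9, 0.0, 5.1]
opening: 0.065
gripper_force: 45.1
```

Request:
{"name": "jog_arm", "arguments": {"plan": [[0,0,-0.002,0,0,0],[0,0,-0.004,0,0,0],[0,0,-0.007,0,0,0],[0,0,-0.01,0,0,0],[0,0,-0.014,0,0,0],[0,0,-0.018,0,0,0],[0,0,-0.022,0,0,0],[0,0,-0.025,0,0,0],[0,0,-0.025,0,0,0],[0,0,-0.025,0,0,0]]}}

```text
t: 16.55
tool_pos: [0.4871, 0.147, 0.0504]
orientation: [[-0.991, -0.13, 0.0], [-0.13, 0.991, -0.0], [-0.0, -0.0, -1.0]]
ft_force: [-0.3, -0.1, -1.8]
opening: 0.0651
gripper_force: 44.5
```

```bash
python3 -c "
from h import *
st(); go(.4955,.310,.05,7.65);go(.4955,.310,.0045,7.65)"
```

```text
t16.55 [0.4871 0.147  0.0504] yaw7.48 F [-0.32 -0.07 -1.83] M [-0.041 -0.004 -0.008] open0.0651 grip44.5 q6 -93
go (0.4955, 0.31, 0.05, 7.65) -> [-0.0295, 0.1605, 0.0004] [-0.0, 0.0, -0.2]
go (0.4955, 0.31, 0.0045, 7.65) -> [-0.0295, 0.1605, 0.0459] [-0.0, 0.0, -0.2]
```

Request:
{"name": "jog_arm", "arguments": {"plan": [[-0.001,0.007,0,0,0,0],[-0.004,0.022,0,0,0,0],[-0.009,0.046,0,0,0,0],[-0.014,0.074,0,0,0,-0.1],[-0.0185,0.102,0,0,0,-0.2],[-0.023,0.127,0,0,0,-0.2],[-0.027,0.147,0,0,0,-0.2],[-0.0295,0.158,0.004,0,0,-0.2],[-0.0295,0.1605,0.012,0,0,-0.2],[-0.0295,0.1605,0.02,0,0,-0.2]]}}

```text
t: 17.8
tool_pos: [0.4952, 0.3095, 0.0295]
orientation: [[-0.991, -0.133, -0.001], [-0.133, 0.991, -0.001], [0.001, -0.001, -1.0]]
ft_force: [-1.6, -0.3, -1.5]
opening: 0.0654
gripper_force: 44.6
```

Request:
{"name": "jog_arm", "arguments": {"plan": [[0,0,0.005,0,0,0],[0,0,0.01,0,0,0],[0,0,0.014,0,0,0],[0,0,0.018,0,0,0],[0,0,0.021,0,0,0],[0,0,0.024,0,0,0],[0,0,0.0255,0,0,0],[0,0,0.0255,0,0,0],[0,0,0.0255,0,0,0],[0,0,0.0255,0,0,0]]}}

```text
t: 19.05
tool_pos: [0.4957, 0.31, 0.0052]
orientation: [[-0.991, -0.134, 0.001], [-0.134, 0.991, 0.0], [-0.001, 0.0, -1.0]]
ft_force: [0.1, 0.3, -2.5]
opening: 0.0654
gripper_force: 44.6
```

```bash
python3 -c "
from h import *
st(); go(.4955,.310,.0027,7.65)"
```

```text
t19.05 [0.4957 0.31   0.0052] yaw7.68 F [ 0.13  0.35 -2.47] M [ 0.061  0.001 -0.006] open0.0654 grip44.6 q6 -77
go (0.4955, 0.31, 0.0027, 7.65) -> [0.0002, 0.0, 0.0025] [0.0, 0.0, 0.0]
```

Request:
{"name": "jog_arm", "arguments": {"plan": [[0,0,0.001,0,0,0],[0,0,0.002,0,0,0],[0,0,0.0025,0,0,0],[0,0,0.0025,0,0,0],[0,0,0.0025,0,0,0],[0,0,0.0025,0,0,0],[0,0,0.0025,0,0,0],[0,0,0.0025,0,0,0],[0,0,0.0025,0,0,0],[0,0,0.0025,0,0,0]]}}

```text
t: 20.3
tool_pos: [0.4956, 0.31, 0.0029]
orientation: [[-0.991, -0.134, 0.0], [-0.134, 0.991, -0.0], [-0.0, -0.0, -1.0]]
ft_force: [-2.9, -1.4, 5.8]
opening: 0.0647
gripper_force: 45.4
```

Request:
{"name": "jog_arm", "arguments": {"plan": [[0,0,0,0,0,0],[0,0,0,0,0,0],[0,0,0,0,0,0],[0,0,0,0,0,0],[0,0,-0.02,0,0,0],[0,0,-0.05,0,0,0],[0,0,-0.09,0,0,0],[0,0,-0.13,0,0,0],[0,0,-0.13,0,0,0],[0,0,-0.13,0,0,0]], "hand": 0.085}}

```text
t: 21.55
tool_pos: [0.4953, 0.3099, 0.1328]
orientation: [[-0.991, -0.134, 0.001], [-0.134, 0.991, 0.0], [-0.001, -0.0, -1.0]]
ft_force: [0.6, -0.4, -0.3]
opening: 0.0849
gripper_force: 0.0
```

```bash
python3 -c "
from h import *
import pickle
st(); im,p=grab('wrist','w4'); pickle.dump(p,open('pw4.pkl','wb')); go(.685,.2249,.13,7.48)"
```

```text
t21.55 [0.4953 0.3099 0.1328] yaw7.68 F [ 0.65 -0.36 -0.33] M [ 0.031  0.023 -0.026] open0.0849 grip0.0 q6 -77
go (0.685, 0.2249, 0.13, 7.48) -> [-0.1771, -0.1094, 0.0017] [-0.0, -0.1, 0.2]
```

View pics/w4.png

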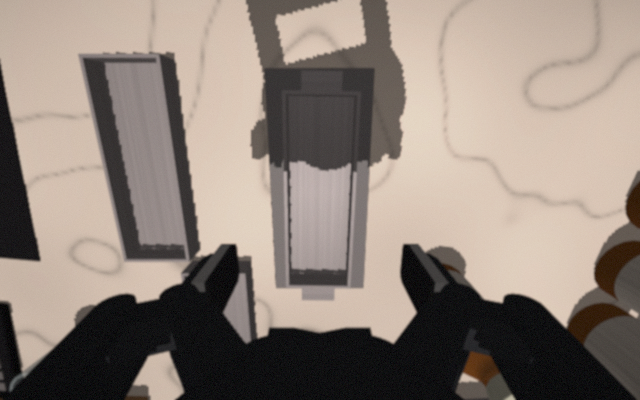

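The tray is on the plate with small margins on both sides: plate left edge about 264 and tray left 283; tray right about 361 and plate right 375. I'll check the centring numerically.

```bash
cat > m4.py <<'E'
from h import *
import pickle
p=pickle.load(open('pw4.pkl','rb')); im=cv2.imread('pics/w4.png'); g=cv2.cvtColor(im,6).astype(int)
for r in (120,180,210,240,265): print(r,g[r,262:300].tolist(),'|',g[r,340:380].tolist())
for c in (278,360): print(c,g[55:75,c].tolist(),g[278:298,c].tolist())
print(g[278:304,318].tolist())
E
python3 m4.py
```

```text
120 [103, 91, 88, 89, 80, 65, 57, 52, 52, 56, 52, 54, 54, 57, 51, 56, 56, 53, 57, 56, 61, 67, 62, 62, 58, 54, 59, 67, 69, 69, 67, 66, 68, 69, 67, 68, 70, 68] | [66, 68, 68, 73, 70, 70, 68, 69, 68, 66, 68, 68, 63, 58, 53, 57, 65, 65, 66, 60, 54, 54, 54, 55, 55, 51, 52, 54, 57, 53, 54, 66, 83, 94, 99, 97, 98, 97, 93, 94]
180 [188, 188, 190, 192, 196, 199, 199, 186, 154, 130, 123, 121, 121, 123, 122, 124, 123, 120, 122, 123, 128, 144, 163, 170, 152, 112, 86, 117, 159, 175, 175, 176, 176, 177, 177, 176, 175, 182] | [176, 175, 177, 178, 172, 172, 169, 170, 161, 145, 103, 72, 106, 145, 162, 159, 143, 124, 119, 121, 120, 122, 120, 121, 122, 119, 120, 123, 147, 178, 201, 209, 209, 208, 208, 205, 205, 201, 201, 199]
210 [212, 214, 214, 215, 210, 211, 214, 213, 208, 186, 144, 124, 120, 122, 123, 121, 121, 122, 121, 119, 123, 128, 149, 165, 167, 144, 94, 74, 120, 158, 173, 173, 175, 178, 172, 172, 174, 177] | [171, 173, 169, 168, 167, 163, 163, 153, 119, 83, 84, 124, 155, 162, 147, 128, 120, 119, 122, 120, 116, 120, 119, 120, 122, 123, 130, 161, 193, 204, 204, 203, 205, 204, 206, 204, 203, 204,
[... 595 characters left out ...]
62] | [154, 152, 154, 151, 148, 127, 87, 79, 109, 142, 149, 140, 127, 118, 117, 117, 118, 118, 119, 121, 119, 119, 117, 126, 157, 186, 199, 197, 195, 197, 198, 196, 196, 198, 197, 195, 197, 196, 197, 196]
278 [84, 85, 82, 84, 85, 87, 85, 86, 92, 90, 88, 93, 80, 69, 54, 53, 52, 55, 54, 52] [117, 118, 118, 118, 118, 119, 116, 116, 119, 138, 169, 193, 202, 201, 202, 201, 200, 201, 201, 200]
360 [94, 96, 97, 95, 94, 94, 95, 95, 95, 95, 98, 91, 84, 68, 55, 56, 59, 54, 52, 53] [118, 117, 117, 115, 117, 118, 117, 116, 119, 135, 166, 188, 196, 197, 197, 195, 197, 198, 198, 197]
[53, 58, 54, 55, 56, 59, 73, 103, 133, 146, 147, 149, 150, 148, 148, 148, 144, 144, 143, 141, 146, 155, 174, 190, 195, 199]
```

The tray is centred within about 1 mm and 1° of the plate, which is good. Next I fetch the top tray.

Request:
{"name": "jog_arm", "arguments": {"plan": [[-0.035,-0.022,0,0,0,0],[-0.075,-0.046,0,0,0,0],[-0.115,-0.07,0,0,0,0.1],[-0.15,-0.092,0,0,0,0.2],[-0.1771,-0.1094,0.002,0,-0.1,0.2],[-0.1771,-0.1094,0.03,0,-0.1,0.2],[-0.1771,-0.1094,0.06,0,-0.1,0.2],[-0.1771,-0.1094,0.09,0,-0.1,0.2],[-0.1771,-0.1094,0.115,0,-0.1,0.2],[-0.1771,-0.1094,0.12,0,-0.1,0.2]]}}

```text
t: 22.85
tool_pos: [0.6835, 0.2248, 0.0091]
orientation: [[-0.991, -0.13, -0.003], [-0.13, 0.991, -0.001], [0.004, -0.0, -1.0]]
ft_force: [1.1, 0.0, 0.4]
opening: 0.0848
gripper_force: 0.0
```

```bash
python3 -c "
from h import *
st(); go(.6849,.2249,.000,7.48)"
```

```text
t22.85 [0.6835 0.2248 0.0091] yaw7.48 F [1.08 0.02 0.44] M [-0.008  0.037 -0.033] open0.0848 grip0.0 q6 -88
go (0.6849, 0.2249, 0.0, 7.48) -> [-0.0014, -0.0001, 0.0091] [-0.0, -0.2, -0.0]
```

Request:
{"name": "jog_arm", "arguments": {"plan": [[0,0,0,0,0,0],[0,0,0.003,0,0,0],[0,0,0.006,0,0,0],[0,0,0.009,0,0,0],[0,0,0.0125,0,0,0],[0,0,0.0125,0,0,0],[0,0,0.0125,0,0,0],[0,0,0.0125,0,0,0],[0,0,0.0125,0,0,0],[0,0,0.0125,0,0,0]]}}

```text
t: 24.1
tool_pos: [0.6858, 0.2252, 0.0001]
orientation: [[-0.991, -0.13, 0.002], [-0.13, 0.991, 0.0], [-0.002, -0.0, -1.0]]
ft_force: [-0.6, 0.6, 1.0]
opening: 0.0849
gripper_force: 0.0
```

Request:
{"name": "jog_arm", "arguments": {"plan": [[0,0,0,0,0,0],[0,0,0,0,0,0],[0,0,0,0,0,0],[0,0,0,0,0,0],[0,0,0,0,0,0],[0,0,0,0,0,0],[0,0,0,0,0,0],[0,0,0,0,0,0],[0,0,0,0,0,0],[0,0,0,0,0,0]], "hand": 0.055, "force": 40}}

```text
t: 25.35
tool_pos: [0.686, 0.2252, 0.0004]
orientation: [[-0.991, -0.13, 0.003], [-0.13, 0.991, 0.0], [-0.003, -0.0, -1.0]]
ft_force: [1.0, -0.6, 5.0]
opening: 0.0653
gripper_force: 46.9
```

Request:
{"name": "jog_arm", "arguments": {"plan": [[0,0,-0.004,0,0,0],[0,0,-0.01,0,0,0],[0,0,-0.018,0,0,0],[0,0,-0.026,0,0,0],[0,0,-0.034,0,0,0],[0,0,-0.042,0,0,0],[0,0,-0.05,0,0,0],[0,0,-0.05,0,0,0],[0,0,-0.05,0,0,0],[0,0,-0.05,0,0,0]]}}

```text
t: 26.6
tool_pos: [0.6853, 0.2251, 0.0495]
orientation: [[-0.991, -0.13, 0.001], [-0.13, 0.991, 0.0], [-0.001, -0.0, -1.0]]
ft_force: [0.2, -1.3, -1.5]
opening: 0.0652
gripper_force: 46.5
```

```bash
python3 -c "
from h import *
st(); go(.4873,.147,.05,7.48)"
```

```text
t26.60 [0.6853 0.2251 0.0495] yaw7.48 F [ 0.21 -1.35 -1.46] M [ 0.015 -0.051  0.009] open0.0652 grip46.5 q6 -88
go (0.4873, 0.147, 0.05, 7.48) -> [0.2065, -0.0517, -0.0007] [-0.0, 0.1, -0.0]
```

Request:
{"name": "jog_arm", "arguments": {"plan": [[0.008,-0.002,0,0,0,0],[0.026,-0.0065,0,0,0,0],[0.054,-0.0135,0,0,0,0],[0.086,-0.0215,0,0,0,0],[0.12,-0.03,0,0,0,0],[0.152,-0.038,0,0,0,0],[0.18,-0.045,0,0,0,0],[0.198,-0.0498,0,0,0,0],[0.2055,-0.0517,0,0,0,0],[0.2055,-0.0517,0,0,0,0]]}}

```text
t: 27.85
tool_pos: [0.4886, 0.1471, 0.0498]
orientation: [[-0.992, -0.13, 0.003], [-0.13, 0.992, 0.0], [-0.003, -0.0, -1.0]]
ft_force: [0.6, -0.1, -1.9]
opening: 0.0651
gripper_force: 46.5
```

Request:
{"name": "jog_arm", "arguments": {"plan": [[0,0,0.003,0,0,0],[0,0,0.006,0,0,0],[0,0,0.009,0,0,0],[0,0,0.012,0,0,0],[0,0,0.015,0,0,0],[0,0,0.018,0,0,0],[0,0,0.02,0,0,0],[0,0,0.02,0,0,0],[0,0,0.02,0,0,0],[0,0,0.02,0,0,0]]}}

```text
t: 29.1
tool_pos: [0.4888, 0.1472, 0.0298]
orientation: [[-0.991, -0.13, 0.002], [-0.13, 0.991, 0.0], [-0.002, -0.0, -1.0]]
ft_force: [-0.0, -0.4, -2.0]
opening: 0.0651
gripper_force: 46.5
```

```bash
python3 -c "
from h import *
st(); go(.4883,.147,.0262,7.48)"
```

```text
t29.10 [0.4888 0.1472 0.0298] yaw7.48 F [-0.03 -0.42 -2.  ] M [ 0.021 -0.026  0.032] open0.0651 grip46.5 q6 -93
go (0.4883, 0.147, 0.0262, 7.48) -> [0.0005, -0.0001, 0.0036] [-0.0, 0.1, -0.0]
```

Lower, release, rise, and look.

Request:
{"name": "jog_arm", "arguments": {"plan": [[0.0005,-0.0001,0.001,0,0.1,0],[0.0005,-0.0001,0.002,0,0.1,0],[0.0005,-0.0001,0.003,0,0.1,0],[0.0005,-0.0001,0.0036,0,0.1,0],[0.0005,-0.0001,0.0036,0,0.1,0],[0.0005,-0.0001,0.0036,0,0.1,0],[0.0005,-0.0001,0.0036,0,0.1,0],[0.0005,-0.0001,0.0036,0,0.1,0],[0.0005,-0.0001,0.0036,0,0.1,0],[0.0005,-0.0001,0.0036,0,0.1,0]]}}

```text
t: 30.35
tool_pos: [0.4882, 0.147, 0.0263]
orientation: [[-0.991, -0.13, 0.0], [-0.13, 0.991, -0.0], [-0.0, -0.0, -1.0]]
ft_force: [-3.7, -0.2, 5.9]
opening: 0.0651
gripper_force: 47.3
```

Request:
{"name": "jog_arm", "arguments": {"plan": [[0,0,0,0,0,0],[0,0,0,0,0,0],[0,0,0,0,0,0],[0,0,0,0,0,0],[0,0,-0.02,0,0,0],[0,0,-0.05,0,0,0],[0,0,-0.09,0,0,0],[0,0,-0.13,0,0,0],[0,0,-0.13,0,0,0],[0,0,-0.13,0,0,0]], "hand": 0.085}}

```text
t: 31.6
tool_pos: [0.4876, 0.147, 0.1553]
orientation: [[-0.992, -0.13, -0.001], [-0.13, 0.992, -0.0], [0.001, -0.0, -1.0]]
ft_force: [0.4, 0.8, -0.8]
opening: 0.0848
gripper_force: 0.0
```

```bash
python3 -c "
from h import *
st(); im,p=grab('wrist','w5'); t,pt=grab('top','t5')
a=im[50:370,150:480,::-1]; b=cv2.resize(t[170:300,190:450,::-1],None,fx=1.75,fy=1.75,interpolation=2)
b=cv2.copyMakeBorder(b,0,320-b.shape[0],0,0,0) if b.shape[0]<320 else b[:320]
cv2.imwrite('pics/c5.png',np.hstack([a,b]))"
```

```text
t31.60 [0.4876 0.147  0.1553] yaw7.47 F [ 0.41  0.83 -0.77] M [0.021 0.012 0.032] open0.0848 grip0.0 q6 -93
```

View pics/c5.png

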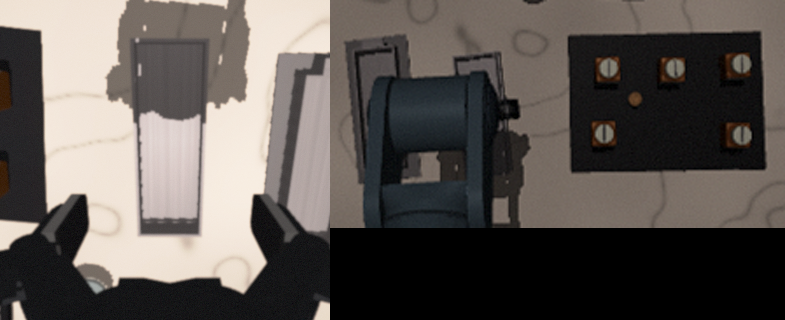

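The wrist crop shows the top tray flush on the base, with no base rim peeking out. In the top view the 5 bottles are unmoved. On to the mat.

```bash
python3 -c "
from h import *
st(); go(.57,-.15,.26,0)"
```

```text
t31.70 [0.487  0.1469 0.1543] yaw7.47 F [ 0.05 -0.02 -0.21] M [ 0.011  0.047 -0.036] open0.0849 grip0.0 q6 -93
go (0.57, -0.15, 0.26, 0) -> [-0.0434, -0.3052, -0.1058] [-0.0, -0.2, 7.5]
```

Request:
{"name": "jog_arm", "arguments": {"plan": [[-0.002,-0.012,-0.04,0,-0.1,0.5],[-0.008,-0.05,-0.08,0,-0.2,1.5],[-0.015,-0.1,-0.106,0,-0.2,2.5],[-0.022,-0.15,-0.106,0,-0.2,4],[-0.029,-0.2,-0.106,0,-0.2,5.5],[-0.036,-0.25,-0.106,0,-0.2,6.5],[-0.041,-0.285,-0.106,0,-0.2,7.3],[-0.0434,-0.305,-0.106,0,-0.2,7.5],[-0.0434,-0.305,-0.106,0,-0.2,7.5],[-0.0434,-0.305,-0.106,0,-0.2,7.5]], "hand": 0.05, "force": 20}}

```text
t: 32.95
tool_pos: [0.5706, -0.1485, 0.2616]
orientation: [[-1.0, -0.001, 0.003], [-0.001, 1.0, 0.001], [-0.003, 0.001, -1.0]]
ft_force: [-0.6, -0.0, 0.2]
opening: 0.0497
gripper_force: 0.0
```

```bash
python3 -c "
from h import *
import pickle
st(); im,p=grab('wrist','w6'); t,pt=grab('top','t6'); pickle.dump(p,open('pw6.pkl','wb'))
cv2.imwrite('pics/c6.png',np.vstack([im[:330,:,::-1],cv2.resize(t[170:300,190:450,::-1],(540,270),interpolation=2) if 0 else cv2.copyMakeBorder(cv2.resize(t[170:300,190:450,::-1],(540,270),interpolation=2),0,0,0,100,0)]))"
```

```text
t32.95 [ 0.5706 -0.1485  0.2616] yaw0.04 F [-0.64 -0.04  0.18] M [ 0.002  0.02  -0.022] open0.0497 grip0.0 q6 -116
```

View pics/c6.png

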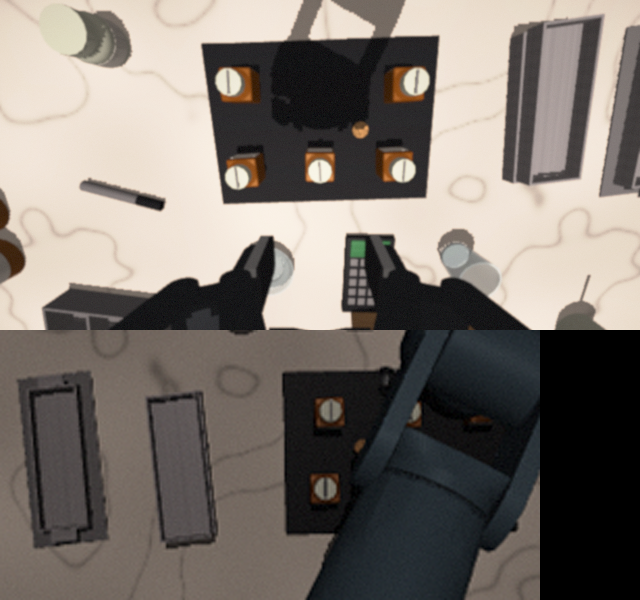

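The wrist view shows caps at (228,81), (415,81), (237,177), (320,170) and (403,170), all with bars along x. In the top view the rework tray is centred on the plate and the stack is neat.

```bash
cat >> h.py <<'E'
def caps(im,p,guess,z=.08,win=25):
    hsv=cv2.cvtColor(im,cv2.COLOR_RGB2HSV); out=[]
    for x,y in guess:
        u,v=proj(p,[x,y,z])[0].astype(int); u0,v0=max(u-win,0),max(v-win,0)
        c=hsv[v0:v0+2*win,u0:u0+2*win]; m=((c[...,2]>.6*c[...,2].max())&(c[...,1]<70)).astype(np.uint8)*255
        m=cv2.morphologyEx(m,cv2.MORPH_CLOSE,np.ones((5,5)))
        cs=[k for k in cv2.findContours(m,0,1)[0] if cv2.contourArea(k)>60]
        if not cs: out.append(None);continue
        k=min(cs,key=lambda k:np.linalg.norm(np.mean(k.reshape(-1,2),0)-win)); (a,b),r=cv2.minEnclosingCircle(k)
        W=ray(p,[(a+u0,b+v0),(a+u0+r,b+v0)],z); out.append((W[0].round(4).tolist()[:2],"d%.1fmm"%(2000*np.linalg.norm(W[1]-W[0])),(round(a+u0),round(b+v0))))
    return out
E
python3 -c "
from h import *
import pickle
p=pickle.load(open('pw6.pkl','rb')); im=cv2.imread('pics/w6.png')[:,:,::-1].copy()
g=ray(p,[(228,81),(415,81),(237,177),(320,170),(403,170)],.08)[:,:2]; print(g.round(3).tolist())
for c in caps(im,p,g): print(c)
st(); go(.461,-.044,.11,-45)"
```

```text
[[0.463, -0.246], [0.463, -0.043], [0.569, -0.245], [0.56, -0.146], [0.56, -0.048]]
([0.4635, -0.2449], 'd31.1mm', (229, 82))
([0.4635, -0.0416], 'd31.3mm', (417, 82))
([0.5696, -0.2456], 'd28.8mm', (236, 178))
([0.5614, -0.1464], 'd28.2mm', (320, 171))
([0.5604, -0.048], 'd28.9mm', (403, 170))
t33.05 [ 0.5707 -0.1484  0.262 ] yaw0.07 F [ 0.14  0.83 -0.2 ] M [-0.039 -0.002  0.001] open0.0498 grip0.0 q6 -116
go (0.461, -0.044, 0.11, -45) -> [0.1101, 0.1045, 0.1517] [0.1, 0.2, 45.1]
```

Request:
{"name": "jog_arm", "arguments": {"plan": [[0.013,0.013,0.015,0,0,5.5],[0.027,0.026,0.03,0,0,11],[0.041,0.039,0.05,0,0,16.5],[0.055,0.052,0.07,0,0,22],[0.069,0.065,0.09,0,0,28],[0.083,0.078,0.11,0,0.1,33.5],[0.097,0.092,0.13,0.1,0.1,39],[0.1078,0.1057,0.1517,0.1,0.2,45.1],[0.1078,0.1057,0.1517,0.1,0.2,45.1],[0.1078,0.1057,0.1517,0.1,0.2,45.1]]}}

```text
t: 34.3
tool_pos: [0.4647, -0.0441, 0.1112]
orientation: [[-0.707, 0.707, 0.002], [0.707, 0.707, -0.001], [-0.002, 0.001, -1.0]]
ft_force: [0.6, -0.5, -0.6]
opening: 0.0499
gripper_force: 0.0
```

```bash
python3 -c "
from h import *
im,p=grab('wrist','w7');st()
for c in caps(im,p,[(.463,-.043),(.56,-.049)],win=40): print(c)
go(.463,-.043,.061,-45)"
```

```text
t34.35 [ 0.465  -0.0444  0.1114] yaw-45.04 F [0.35 0.83 0.42] M [-0.011 -0.022  0.   ] open0.0499 grip0.0 q6 -64
([0.4677, -0.0442], 'd24.2mm', (322, 232))
([0.5879, -0.052], 'd14.6mm', (425, 341))
go (0.463, -0.043, 0.061, -45) -> [0.0025, -0.0005, 0.0504] [0.1, 0.2, -0.0]
```

View pics/w7.png

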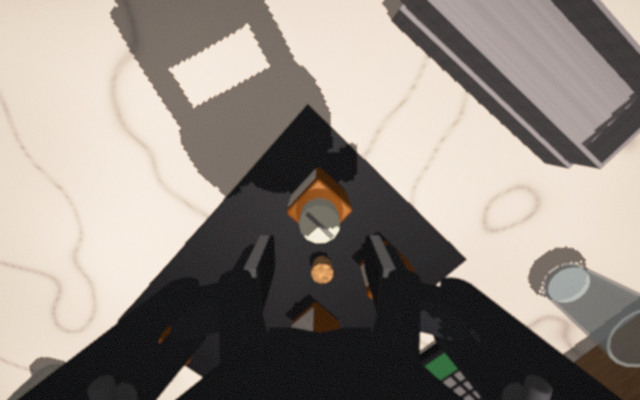

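The cap is seen as a half-shadowed disc centred near (320,222), on the tool's centreline. The bottle below it is square to the mat.

```bash
python3 -c "
from h import *
p=vision.camera_params('wrist')
W=ray(p,[(320,222),(341,222),(320,243)],.08);print(W.round(4).tolist())
go(W[0][0],W[0][1],.061,-45)"
```

```text
[[0.4623, -0.0402, 0.08], [0.4722, -0.0303, 0.08], [0.4732, -0.0511, 0.08]]
go (np.float64(0.46227617278124167), np.float64(-0.04021220567793363), 0.061, -45) -> [0.005, 0.001, 0.0504] [0.1, 0.2, -0.0]
```

Request:
{"name": "jog_arm", "arguments": {"plan": [[0.0045,0.0007,0.01,0.1,0.2,0],[0.0045,0.0007,0.02,0.1,0.2,0],[0.0045,0.0007,0.03,0.1,0.2,0],[0.0045,0.0007,0.04,0.1,0.2,0],[0.0045,0.0007,0.0504,0.1,0.2,0],[0.0045,0.0007,0.0504,0.1,0.2,0],[0.0045,0.0007,0.0504,0.1,0.2,0],[0.0045,0.0007,0.0504,0.1,0.2,0],[0.0045,0.0007,0.0504,0.1,0.2,0],[0.0045,0.0007,0.0504,0.1,0.2,0]]}}

```text
t: 35.6
tool_pos: [0.4611, -0.0403, 0.0598]
orientation: [[-0.706, 0.709, -0.003], [0.709, 0.706, 0.001], [0.003, -0.002, -1.0]]
ft_force: [1.2, -0.5, 0.3]
opening: 0.0503
gripper_force: 0.0
```

Request:
{"name": "jog_arm", "arguments": {"plan": [[0,0,0,0,0,0],[0,0,0,0,0,0],[0,0,0,0,0,0],[0,0,0,0,0,0],[0,0,0,0,0,0],[0,0,0,0,0,0],[0,0,0,0,0,0],[0,0,0,0,0,0],[0,0,0,0,0,0],[0,0,0,0,0,0]], "hand": 0.018, "force": 20}}

```text
t: 36.85
tool_pos: [0.4611, -0.0404, 0.0597]
orientation: [[-0.706, 0.709, -0.004], [0.709, 0.706, 0.001], [0.003, -0.002, -1.0]]
ft_force: [-0.5, -0.2, 4.9]
opening: 0.0275
gripper_force: 21.1
```

```bash
python3 -c "
from h import *
st()"
```

```text
t36.85 [ 0.4611 -0.0404  0.0597] yaw-45.12 F [-0.5  -0.23  4.88] M [-0.169  0.296  0.02 ] open0.0275 grip21.1 q6 -64
```

Request:
{"name": "jog_arm", "arguments": {"plan": [[0,0,-0.0003,0,0,-3],[0,0,-0.0005,0,0,-8],[0,0,-0.0005,0,0,-13.5],[0,0,-0.0005,0,0,-19],[0,0,-0.0005,0,0,-25],[0,0,-0.0005,0,0,-31],[0,0,-0.0005,0,0,-37],[0,0,-0.0005,0,0,-42],[0,0,-0.0005,0,0,-45],[0,0,-0.0005,0,0,-45]]}}

```text
t: 38.1
tool_pos: [0.4609, -0.0401, 0.0598]
orientation: [[-1.0, 0.003, -0.004], [0.003, 1.0, 0.002], [0.004, 0.002, -1.0]]
ft_force: [-0.0, 0.5, 0.4]
opening: 0.027
gripper_force: 20.7
```

```bash
python3 -c "
from h import *
st();im,p=grab('wrist','w8');s,_=grab('scene','s8')
b=cv2.resize(s[150:270,180:330,::-1],(400,320),interpolation=2)
cv2.imwrite('pics/c8.png',np.hstack([im[80:400,120:520,::-1],b]))"
```

```text
t38.10 [ 0.4609 -0.0401  0.0598] yaw-0.16 F [-0.04  0.47  0.37] M [ 0.037 -0.09   0.064] open0.0270 grip20.7 q6 -109
```

View pics/c8.png

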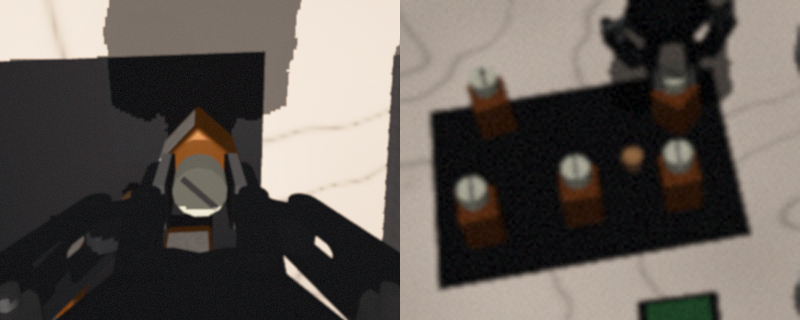

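The wrist view shows the gripped bottle's body as a diamond, with its apex at image (318,188), while the mat edge is horizontal. The bottle turned with its cap, so D is tight and stays. I'll release it and go to A.

Request:
{"name": "jog_arm", "arguments": {"plan": [[0,0,0,0,0,0],[0,0,0,0,0,0],[0,0,0,0,0,0],[0,0,-0.02,0,0,0],[0,0,-0.05,0,0,0],[-0.02,-0.002,-0.055,0,0,9],[-0.045,-0.004,-0.055,0,0,18],[-0.07,-0.005,-0.055,0,0,27],[-0.09,-0.006,-0.055,0,0,36],[-0.099,-0.007,-0.055,0,0,45]], "hand": 0.05}}

```text
t: 39.45
tool_pos: [0.5611, -0.0476, 0.1147]
orientation: [[-0.702, 0.712, -0.003], [0.712, 0.702, 0.001], [0.003, -0.002, -1.0]]
ft_force: [0.6, 0.5, -0.4]
opening: 0.0497
gripper_force: 0.0
```

```bash
cat >> h.py <<'E'
def disc(im,p,guess,z=.08,win=45):   # close-up: cap = low-saturation disc (lit or shadowed) on the centreline
    u,v=proj(p,[guess[0],guess[1],z])[0].astype(int); u0,v0=u-win,v-win
    c=cv2.cvtColor(im,cv2.COLOR_RGB2HSV)[v0:v0+2*win,u0:u0+2*win]; m=((c[...,2]>75)&(c[...,1]<75)).astype(np.uint8)*255
    m=cv2.morphologyEx(cv2.morphologyEx(m,cv2.MORPH_CLOSE,np.ones((5,5))),cv2.MORPH_OPEN,np.ones((9,9)))
    for k in cv2.findContours(m,0,1)[0]:
        (a,b),r=cv2.minEnclosingCircle(k); W=ray(p,[(a+u0,b+v0),(a+u0+r,b+v0)],z)
        print("disc",(round(a+u0),round(b+v0),round(r)),"area/circ %.2f"%(cv2.contourArea(k)/(3.14*r*r+1e-6)),W[0].round(4).tolist()[:2],"d%.1f"%(2000*np.linalg.norm(W[1]-W[0])))
def asc(im,r0=165,r1=275,c0=250,c1=390):
    h=cv2.cvtColor(im,cv2.COLOR_RGB2HSV)
    for r in range(r0,r1,5): print(r,''.join('#' if s>110 and v>50 else ('o' if v>75 else '.') for _,s,v in h[r,c0:c1:3]))
E
python3 -c "
from h import *
im,p=grab('wrist','w9');st()
disc(im,p,(.560,-.047)); asc(im)
go(.560,-.047,.061,-45)"
```

```text
t39.50 [ 0.5616 -0.0478  0.1148] yaw-45.60 F [-0.48 -1.36  0.24] M [-0.09   0.031 -0.081] open0.0500 grip0.0 q6 -61
disc (345, 253, 23) area/circ 0.39 [0.588, -0.0485] d32.9
disc (320, 224, 22) area/circ 0.87 [0.5601, -0.0452] d30.4
165 ...........................................oooo
170 .............................................oo
175 .....................oo##......................
180 ....................ooo####....................
185 ..................ooo########..................
190 ####.............ooo###########................
195 #####..........ooo###############..............
200 #####.........ooo################..............
205 ####..........o#####oooooooo######.............
210 ###o.........#####ooooooooooo#####o...........o
215 .............#####oooooooooooo####..........ooo
220 ..............###oooo.oooooooo###.........ooooo
225 ................#ooooo.oooooooo..........oooooo
230 .................oooooooooooooo........oooooooo
235 ..................oooooooooooo.......oooooooooo
240 ...ooo.............oooooooooo......oooo..oooooo
245 ...oo................ooooo........ooooo...ooooo
250 ..oo............................ooooooo....oo..
255 .ooo..........................ooooooooo....ooo.
260 ooo.........................ooooooooooo.....ooo
265 oo........................ooooooooooooo......oo
270 oo.......................oooooooooooooo......oo
go (0.56, -0.047, 0.061, -45) -> [0.0016, -0.0005, 0.0538] [-0.1, -0.1, -0.6]
```

Request:
{"name": "jog_arm", "arguments": {"plan": [[0.0026,0.0002,0.01,0,0,-0.6],[0.0026,0.0002,0.02,0,0,-0.6],[0.0026,0.0002,0.03,0,0,-0.6],[0.0026,0.0002,0.042,0,0,-0.6],[0.0026,0.0002,0.0538,0,0,-0.6],[0.0026,0.0002,0.0538,0,0,-0.6],[0.0026,0.0002,0.0538,0,0,-0.6],[0.0026,0.0002,0.0538,0,0,-0.6],[0.0026,0.0002,0.0538,0,0,-0.6],[0.0026,0.0002,0.0538,0,0,-0.6]]}}

```text
t: 40.75
tool_pos: [0.5584, -0.0455, 0.0612]
orientation: [[-0.713, 0.701, -0.003], [0.701, 0.713, 0.001], [0.003, -0.001, -1.0]]
ft_force: [0.4, -0.9, -0.7]
opening: 0.0499
gripper_force: 0.0
```

Request:
{"name": "jog_arm", "arguments": {"plan": [[0,0,0,0,0,0],[0,0,0,0,0,0],[0,0,0,0,0,0],[0,0,0,0,0,0],[0,0,0,0,0,0],[0,0,0,0,0,0],[0,0,0,0,0,0],[0,0,0,0,0,0],[0,0,0,0,0,0],[0,0,0,0,0,0]], "hand": 0.018, "force": 20}}

```text
t: 42.0
tool_pos: [0.5584, -0.0455, 0.0611]
orientation: [[-0.713, 0.701, -0.003], [0.701, 0.713, 0.001], [0.003, -0.002, -1.0]]
ft_force: [-0.0, 0.9, 3.1]
opening: 0.0269
gripper_force: 21.2
```

Request:
{"name": "jog_arm", "arguments": {"plan": [[0,0,-0.0003,0,0,-3],[0,0,-0.0005,0,0,-8],[0,0,-0.0005,0,0,-13.5],[0,0,-0.0005,0,0,-19],[0,0,-0.0005,0,0,-25],[0,0,-0.0005,0,0,-31],[0,0,-0.0005,0,0,-37],[0,0,-0.0005,0,0,-42],[0,0,-0.0005,0,0,-45],[0,0,-0.0005,0,0,-45]]}}

```text
t: 43.25
tool_pos: [0.558, -0.0457, 0.0611]
orientation: [[-1.0, -0.008, -0.004], [-0.008, 1.0, 0.001], [0.004, 0.001, -1.0]]
ft_force: [-0.2, -0.9, 0.4]
opening: 0.0273
gripper_force: 21.1
```

```bash
python3 -c "
from h import *
st();im,p=grab('wrist','w10');asc(im); print(); asc(cv2.imread('pics/w8.png')[:,:,::-1].copy())"
```

```text
t43.25 [ 0.558  -0.0457  0.0611] yaw0.44 F [-0.15 -0.9   0.4 ] M [-0.214  0.017  0.034] open0.0273 grip21.1 q6 -107
165 ######.........................................
170 #####..........................................
175 ####...........................................
180 #..............................................
185 ...............................................
190 ...............................................
195 .............................#.................
200 ................ooooooooooooooo#...............
205 ..............#ooooooooooooooooo...............
210 ...............ooooooooooooooooo#..............
215 .............#oooooo#############..............
220 .............#####################.............
225 ............######################.............
230 ............######################.............
235 ...........ooo.#######ooo#######.ooo...........
240 ...........oo..###ooooooooooo###..ooo..........
245 ..........ooo..##ooooooooooooo##..ooo..........
250 ..........ooo..#ooooooooooooooo#...ooo.........
255 .........ooo...ooooooooooooooooo...ooo......
[... 604 characters left out ...]
#######..............ooo
210 ...............ooooo############............ooo
215 ..............ooooo###############..........ooo
220 ............ooooo##################.........ooo
225 ...........ooooo###################.........ooo
230 ...........ooo######################........ooo
235 ...........ooo.######ooooo######..oo........ooo
240 ..........ooo..###ooooooooooo###..ooo.......ooo
245 ..........ooo..#ooooooooooooooo#..ooo.......ooo
250 ..........ooo..ooooooooooooooooo...oo.......ooo
255 .........ooo...ooooooooooooooooo...ooo......ooo
260 .........ooo...ooo..oooooooooooo...oooo.....ooo
265 .........oo....oooo..oooooooooooo...oo......ooo
270 ...........o...oooooo...ooooooooo............oo
```

A's near edge is flat at row 200, so the body stayed square to the mat and A is loose. I'll carry it to the far slot.

Request:
{"name": "jog_arm", "arguments": {"plan": [[0,0,0,0,0,0],[0,0,-0.01,0,0,0],[0,0,-0.03,0,0,0],[0,0,-0.052,0,0,0],[0,0.004,-0.068,0,0,0],[0,0.015,-0.075,0,0,0],[0,0.035,-0.075,0,0,-1],[0.001,0.065,-0.075,0,0,-2],[0.001,0.1,-0.075,0,0,-3],[0.001,0.135,-0.075,0,0,-4]], "force": 35}}

```text
t: 44.55
tool_pos: [0.5552, 0.0917, 0.1354]
orientation: [[-0.997, -0.08, -0.006], [-0.08, 0.997, 0.002], [0.006, 0.002, -1.0]]
ft_force: [1.3, -0.6, -0.4]
opening: 0.0267
gripper_force: 35.8
```

Request:
{"name": "jog_arm", "arguments": {"plan": [[0,0.035,0,0,0,-0.5],[0,0.07,0,0,0,-1],[0,0.105,0,0,0,-1.5],[0,0.14,0,0,0,-2],[0,0.17,0,0,0,-2.4],[0,0.195,0,0,0,-2.4],[0,0.215,0,0,0,-2.4],[0,0.226,0,0,0,-2.4],[0,0.226,0,0,0,-2.4],[0,0.226,0,0,0,-2.4]]}}

```text
t: 45.8
tool_pos: [0.5389, 0.3141, 0.1368]
orientation: [[-0.993, -0.119, -0.004], [-0.119, 0.993, 0.001], [0.004, 0.001, -1.0]]
ft_force: [-1.3, 0.3, -0.2]
opening: 0.0269
gripper_force: 35.7
```

```bash
python3 -c "
from h import *
st(); im,p=grab('wrist','w11'); asc(im); go(.5527,.3168,.0675,6.8)"
```

```text
t45.80 [0.5389 0.3141 0.1368] yaw6.84 F [-1.31  0.27 -0.25] M [-0.003 -0.017  0.023] open0.0269 grip35.7 q6 -77
165 oooooooooooooooooooooooooooooooooo.oooooooooooo
170 ooooooooooooooooooooooo.ooooooooooooooooooooooo
175 ooooooooooooooooooooooooooooooooooooooooooooooo
180 ooooooooooooooooooo.ooooooooo.ooooooooooooooooo
185 ooooooooooooooooooooooooooooooooooooooooooooooo
190 oooooooooooooooooooooo.oooooooooooooooooooooooo
195 ooooooooooooooooooooooooo.ooooooooooooooooooooo
200 ooooooooooooooooooooooooooooooooooooooooooooooo
205 ooooooooooooooooooooooooooooooooooooooooooooooo
210 oooooooooooooo#oooooooooooooooooooooooooooooooo
215 oooooooooooooo#ooooo#############.ooooooooooooo
220 ooooooooooooo#####################ooooooooooooo
225 ooooooooooooo#####################ooooooooooooo
230 ooooooooooooo#####################ooooooooooooo
235 oooooooooooo...#######ooo#######..ooooooooooooo
240 ooooooooooo.o..###ooooooooooo###....ooooooooooo
245 ooooooo....o...##oooooooooooooo#..o.....ooooooo
250 oooooo......o...ooooooooooooooo....o.....oooooo
255 oooooo....o.....oooooooooooooooo...o......ooooo
260 ooooo..........oo...oooooooooooo.....o....ooooo
265 oooo......oo...oooo...oooooooooo....o......oooo
270 oo.........o...oooooo...oooooooo...o.........oo
go (0.5527, 0.3168, 0.0675, 6.8) -> [-0.0142, 0.001, 0.0693] [0.1, -0.2, 0.0]
```

Request:
{"name": "jog_arm", "arguments": {"plan": [[-0.005,0,0.002,0,0,0],[-0.011,0.001,0.008,0,0,0],[-0.0142,0.001,0.018,0,-0.1,0],[-0.0142,0.001,0.028,0,-0.2,0],[-0.0142,0.001,0.038,0,-0.2,0],[-0.0142,0.001,0.048,0,-0.2,0],[-0.0142,0.001,0.057,0,-0.2,0],[-0.0142,0.001,0.064,0,-0.2,0],[-0.0142,0.001,0.0685,0,-0.2,0],[-0.0142,0.001,0.0685,0,-0.2,0]]}}

```text
t: 47.1
tool_pos: [0.5524, 0.3174, 0.0681]
orientation: [[-0.993, -0.12, -0.001], [-0.12, 0.993, 0.001], [0.0, 0.002, -1.0]]
ft_force: [0.3, -0.3, -1.1]
opening: 0.0263
gripper_force: 35.7
```

```bash
python3 -c "
from h import *
st(); go(.5527,.3168,.0651,6.8)"
```

```text
t47.10 [0.5524 0.3174 0.0681] yaw6.88 F [ 0.32 -0.25 -1.07] M [ 0.025 -0.008 -0.061] open0.0263 grip35.7 q6 -77
go (0.5527, 0.3168, 0.0651, 6.8) -> [-0.0003, -0.0007, 0.003] [0.1, -0.0, 0.1]
```

Request:
{"name": "jog_arm", "arguments": {"plan": [[0,0,0.001,0,0,0],[0,0,0.002,0,0,0],[0,0,0.003,0,0,0],[0,0,0.003,0,0,0],[0,0,0.003,0,0,0],[0,0,0.003,0,0,0],[0,0,0.003,0,0,0],[0,0,0.003,0,0,0],[0,0,0.003,0,0,0],[0,0,0.003,0,0,0]]}}

```text
t: 48.35
tool_pos: [0.5525, 0.3175, 0.0654]
orientation: [[-0.993, -0.12, -0.0], [-0.12, 0.993, 0.002], [0.0, 0.002, -1.0]]
ft_force: [-0.0, -0.1, -1.1]
opening: 0.0265
gripper_force: 35.7
```

Request:
{"name": "jog_arm", "arguments": {"plan": [[0,0,0,0,0,0],[0,0,0,0,0,0],[0,0,0,0,0,0],[0,0,-0.02,0,0,0],[0,0,-0.045,0,0,0],[0,0,-0.07,0,0,0],[0,-0.03,-0.08,0,0,4],[0,-0.07,-0.08,0,0,8],[0,-0.11,-0.08,0,0,12],[0,-0.15,-0.08,0,0,16]], "hand": 0.05, "force": 20}}

```text
t: 49.6
tool_pos: [0.5711, 0.1673, 0.147]
orientation: [[-0.987, 0.161, 0.002], [0.161, 0.987, 0.002], [-0.002, 0.002, -1.0]]
ft_force: [1.2, 0.0, 0.7]
opening: 0.0497
gripper_force: 0.0
```

```bash
python3 -c "
from h import *
st(); grab('top','t12');go(.5605,-.1465,.115,-45)"
```

```text
t49.60 [0.5711 0.1673 0.147 ] yaw-9.24 F [1.2  0.04 0.69] M [-0.033 -0.061  0.045] open0.0497 grip0.0 q6 -75
go (0.5605, -0.1465, 0.115, -45) -> [-0.0399, -0.3075, 0.0321] [0.0, 0.1, 35.5]
```

Request:
{"name": "jog_arm", "arguments": {"plan": [[-0.005,-0.04,0,0,0,4],[-0.011,-0.085,0,0,0,9],[-0.017,-0.13,0,0,0,14],[-0.023,-0.175,0,0,0,19],[-0.029,-0.22,0,0,0,24],[-0.034,-0.26,0.005,0,0,29],[-0.038,-0.29,0.015,0,0,33],[-0.0399,-0.3075,0.025,0,0.1,35.5],[-0.0399,-0.3075,0.0321,0,0.1,35.5],[-0.0399,-0.3075,0.0321,0,0.1,35.5]]}}

```text
t: 50.9
tool_pos: [0.5607, -0.1403, 0.1119]
orientation: [[-0.713, 0.701, -0.003], [0.701, 0.713, 0.003], [0.005, 0.0, -1.0]]
ft_force: [0.0, -0.4, -0.5]
opening: 0.0501
gripper_force: 0.0
```

```bash
python3 -c "
from h import *
im,p=grab('wrist','w13');st()
disc(im,p,(.5605,-.1465)); asc(im,165,250)
go(.5605,-.1465,.061,-45)"
```

```text
t50.95 [ 0.561  -0.1403  0.1124] yaw-44.53 F [ 1.08 -0.23 -0.14] M [ 0.025  0.03  -0.01 ] open0.0500 grip0.0 q6 -71
disc (340, 264, 21) area/circ 0.39 [0.5897, -0.1482] d29.8
disc (313, 232, 23) area/circ 0.87 [0.5601, -0.1444] d30.6
165 ...............................................
170 ...............................................
175 ...............................................
180 ......................##.......................
185 ...................oo####......................
190 .................oooo######....................
195 ...............oooo##########..................
200 ..............ooo#############.................
205 ............ooo################................
210 ............oo######oooo########...............
215 ............#####ooooooooo######..............o
220 ...........#####ooooooooooo######...........ooo
225 ............####o.oooooooooo####...........oooo
230 ..............#oooo.oooooooo##...........oooooo
235 ...............oooooooooooooo...........ooooooo
240 ...ooo.........ooooooooooooo.........oo..oooooo
245 ..ooo..........ooooooooooooo.......oooo...ooooo
go (0.5605, -0.1465, 0.061, -45) -> [-0.0042, -0.0048, 0.0513] [0.0, -0.2, 0.5]
```

Request:
{"name": "jog_arm", "arguments": {"plan": [[-0.0026,-0.0042,0.005,0,-0.1,0.5],[-0.0026,-0.0042,0.015,0,-0.2,0.5],[-0.0026,-0.0042,0.027,0,-0.2,0.5],[-0.0026,-0.0042,0.04,0,-0.2,0.5],[-0.0026,-0.0042,0.0513,0,-0.2,0.5],[-0.0026,-0.0042,0.0513,0,-0.2,0.5],[-0.0026,-0.0042,0.0513,0,-0.2,0.5],[-0.0026,-0.0042,0.0513,0,-0.2,0.5],[-0.0026,-0.0042,0.0513,0,-0.2,0.5],[-0.0026,-0.0042,0.0513,0,-0.2,0.5]]}}

```text
t: 52.2
tool_pos: [0.5601, -0.1462, 0.0615]
orientation: [[-0.706, 0.709, 0.001], [0.709, 0.706, -0.0], [-0.001, 0.001, -1.0]]
ft_force: [0.5, 0.4, -0.1]
opening: 0.05
gripper_force: 0.0
```

Request:
{"name": "jog_arm", "arguments": {"plan": [[0,0,0,0,0,0],[0,0,0,0,0,0],[0,0,0,0,0,0],[0,0,0,0,0,0],[0,0,0,0,0,0],[0,0,0,0,0,0],[0,0,0,0,0,0],[0,0,0,0,0,0],[0,0,0,0,0,0],[0,0,0,0,0,0]], "hand": 0.018, "force": 20}}

```text
t: 53.45
tool_pos: [0.5601, -0.1462, 0.0614]
orientation: [[-0.706, 0.709, 0.001], [0.709, 0.706, -0.0], [-0.001, 0.001, -1.0]]
ft_force: [-0.1, -0.0, 2.0]
opening: 0.0273
gripper_force: 21.5
```

Request:
{"name": "jog_arm", "arguments": {"plan": [[0,0,-0.0003,0,0,-3],[0,0,-0.0005,0,0,-8],[0,0,-0.0005,0,0,-13.5],[0,0,-0.0005,0,0,-19],[0,0,-0.0005,0,0,-25],[0,0,-0.0005,0,0,-31],[0,0,-0.0005,0,0,-37],[0,0,-0.0005,0,0,-42],[0,0,-0.0005,0,0,-45],[0,0,-0.0005,0,0,-45]]}}

```text
t: 54.7
tool_pos: [0.5596, -0.1463, 0.0614]
orientation: [[-1.0, 0.003, 0.0], [0.003, 1.0, -0.0], [-0.0, -0.0, -1.0]]
ft_force: [-0.2, -0.2, -0.2]
opening: 0.0269
gripper_force: 21.4
```

```bash
python3 -c "
from h import *
st();im,p=grab('wrist','w14');asc(im)"
```

```text
t54.70 [ 0.5596 -0.1463  0.0614] yaw-0.16 F [-0.18 -0.24 -0.19] M [-0.212  0.013 -0.047] open0.0269 grip21.4 q6 -116
165 ............................................###
170 .............................................##
175 ..............................................#
180 ...............................................
185 ...............................................
190 ...............................................
195 ................#.#..#.o.o.oooo#...............
200 ................oooooooooooooooo...............
205 ..............#ooooooooooooooooo#..............
210 ..............#ooooooooooooooooo#..............
215 .............#####################.............
220 .............#####################.............
225 .............#####################.............
230 .............#####################.............
235 ...........ooo.####ooooooooo####.ooo...........
240 ...........oo..##ooooooooooooo##..ooo..........
245 ..........ooo..#ooooooooooooooo#..ooo..........
250 ..........ooo...oooooooooooooooo...oo..........
255 .........ooo...ooooooooooooooooo...ooo.........
260 .........ooo...ooo..oooooooooooo...oooo........
265 .........ooo...ooooo..ooooooooooo...oo.........
270 ...........o...ooooooo..oooooooo...o...........
```

Loose, since the body is flat-edged and square. I'll carry it to the centre slot.

Request:
{"name": "jog_arm", "arguments": {"plan": [[0,0,0,0,0,0],[0,0,-0.01,0,0,0],[0,0,-0.03,0,0,0],[0,0,-0.052,0,0,0],[0,0.004,-0.07,0,0,0],[0,0.015,-0.078,0,0,0],[0.002,0.04,-0.078,0,0,-0.5],[0.005,0.08,-0.078,0,0,-1],[0.01,0.125,-0.078,0,0,-2],[0.016,0.17,-0.078,0,0,-3]], "force": 35}}

```text
t: 56.0
tool_pos: [0.5434, 0.026, 0.1395]
orientation: [[-0.999, -0.051, 0.0], [-0.051, 0.999, 0.0], [-0.0, 0.0, -1.0]]
ft_force: [-0.3, -0.7, -0.7]
opening: 0.0267
gripper_force: 35.9
```

```bash
python3 -c "
from h import *
st(); go(.4966,.310,.138,6.8)"
```

```text
t56.00 [0.5434 0.026  0.1395] yaw2.91 F [-0.32 -0.7  -0.68] M [-0.007 -0.067 -0.01 ] open0.0267 grip35.9 q6 -102
go (0.4966, 0.31, 0.138, 6.8) -> [0.0323, 0.2861, 0.0016] [0.0, 0.0, -3.9]
```

Request:
{"name": "jog_arm", "arguments": {"plan": [[0.005,0.042,0,0,0,-0.5],[0.01,0.085,0,0,0,-1],[0.015,0.128,0,0,0,-1.8],[0.02,0.17,0,0,0,-2.5],[0.024,0.21,0,0,0,-3],[0.028,0.245,0,0,0,-3.5],[0.031,0.27,0,0,0,-3.9],[0.0323,0.284,0,0,0,-3.9],[0.0323,0.284,0,0,0,-3.9],[0.0323,0.284,0,0,0,-3.9]]}}

```text
t: 57.25
tool_pos: [0.4977, 0.3053, 0.1395]
orientation: [[-0.993, -0.117, 0.0], [-0.117, 0.993, -0.001], [-0.0, -0.001, -1.0]]
ft_force: [-0.4, -1.0, -1.5]
opening: 0.0268
gripper_force: 36.0
```

```bash
python3 -c "
from h import *
im,p=grab('wrist','w15');st(); asc(im,200,240); go(.4966,.310,.0682,6.8)"
```

```text
t57.30 [0.4979 0.3051 0.1396] yaw6.72 F [-0.06 -0.56 -1.34] M [-0.031 -0.086  0.037] open0.0264 grip36.0 q6 -76
200 ooooooooooooooo.ooooooooooooooooooooooooooooooo
205 ooooooooooooooooooooooooooooooooooooooooooooooo
210 oooooooooooooo#ooooooooooooooooo#oooooooooooooo
215 oooooooooooooo###################oooooooooooooo
220 ooooooooooooo#####################ooooooooooooo
225 ooooooooooooo#####################ooooooooooooo
230 ooooooooooooo#####################ooooooooooooo
235 oooooooooooo...####ooooooooo####...oooooooooooo
go (0.4966, 0.31, 0.0682, 6.8) -> [0.0007, 0.005, 0.0714] [-0.0, 0.0, -0.1]
```

Request:
{"name": "jog_arm", "arguments": {"plan": [[0.0007,0.005,0.004,0,0,0],[0.0007,0.005,0.014,0,0,-0.1],[0.0007,0.005,0.026,0,0,-0.1],[0.0007,0.005,0.038,0,0,-0.1],[0.0007,0.005,0.05,0,0,-0.1],[0.0007,0.005,0.06,0,0,-0.1],[0.0007,0.005,0.067,0,0,-0.1],[0.0007,0.005,0.0715,0,0,-0.1],[0.0007,0.005,0.074,0,0,-0.1],[0.0007,0.005,0.074,0,0,-0.1]]}}

```text
t: 58.55
tool_pos: [0.4967, 0.3109, 0.0659]
orientation: [[-0.993, -0.12, 0.001], [-0.12, 0.993, 0.0], [-0.001, -0.0, -1.0]]
ft_force: [-0.9, -0.1, -1.0]
opening: 0.0265
gripper_force: 35.8
```

Request:
{"name": "jog_arm", "arguments": {"plan": [[0,0,0,0,0,0],[0,0,0,0,0,0],[0,0,0,0,0,0],[0,0,0,0,0,0],[0,0,-0.02,0,0,0],[0,0,-0.045,0,0,0],[0,0,-0.075,0,0,0],[0,-0.03,-0.085,0,0,4],[0,-0.07,-0.085,0,0,8],[0,-0.11,-0.085,0,0,12]], "hand": 0.05, "force": 20}}

```text
t: 59.8
tool_pos: [0.5103, 0.2007, 0.1527]
orientation: [[-0.996, 0.091, 0.003], [0.091, 0.996, 0.0], [-0.003, 0.001, -1.0]]
ft_force: [0.2, -0.2, 0.4]
opening: 0.0502
gripper_force: 0.0
```

```bash
python3 -c "
from h import *
st(); go(.565,-.18,.15,-45);go(.569,-.244,.115,-45)"
```

```text
t59.80 [0.5103 0.2007 0.1527] yaw-5.22 F [ 0.23 -0.21  0.44] M [ 0.023  0.021 -0.021] open0.0502 grip0.0 q6 -75
go (0.565, -0.18, 0.15, -45) -> [-0.0891, -0.3742, 0.0027] [0.1, 0.2, 39.8]
go (0.569, -0.244, 0.115, -45) -> [-0.0988, -0.4376, 0.0377] [0.1, 0.2, 39.8]
```

Request:
{"name": "jog_arm", "arguments": {"plan": [[-0.01,-0.045,0,0,0,5],[-0.021,-0.092,0,0,0,10],[-0.032,-0.14,0,0,0,15],[-0.043,-0.19,0,0,0,20],[-0.054,-0.24,0,0,0.1,25],[-0.065,-0.29,0,0,0.1,30],[-0.076,-0.34,0.005,0,0.1,34],[-0.087,-0.385,0.015,0,0.2,37],[-0.0955,-0.42,0.028,0,0.2,39.8],[-0.0988,-0.4376,0.0377,0.1,0.2,39.8]]}}

```text
t: 61.05
tool_pos: [0.5694, -0.245, 0.114]
orientation: [[-0.707, 0.707, -0.002], [0.707, 0.707, -0.001], [0.0, -0.002, -1.0]]
ft_force: [-0.4, -0.0, 0.3]
opening: 0.0501
gripper_force: 0.0
```

```bash
python3 -c "
from h import *
im,p=grab('wrist','w16');st()
disc(im,p,(.569,-.2445)); asc(im,165,250)
go(.569,-.244,.061,-45)"
```

```text
t61.10 [ 0.5687 -0.2457  0.1124] yaw-45.00 F [-2.7  -1.39 -0.44] M [-0.028 -0.014 -0.037] open0.0495 grip0.0 q6 -79
disc (318, 248, 50) area/circ 0.46 [0.5795, -0.2562] d69.5
165 ...............................................
170 ...............................................
175 .....................o##.......................
180 ....................oo####.....................
185 ..................ooo#######...................
190 .................oo###########.................
195 ...............ooo##############...............
200 ..............ooo###############...............
205 oo...........oo#####oooooo#######..............
210 oooo.........o####oooooooooo######...........oo
215 oooooo......#####oooooooooooo#####.........oooo
220 oooooooo....#####oo.ooooooooo###.........oooooo
225 oooooooooo.....#ooooo.oooooooo#.........ooooooo
230 oooooooooooo....oooooooooooooo........ooooooooo
235 oooooooooooooo..oooooooooooooo......ooooooooooo
240 oooooo..oooooooo.oooooooooooo.....ooooo..oooooo
245 ooooo...oooooooooo.oooooooo.....ooooooo...ooooo
go (0.569, -0.244, 0.061, -45) -> [0.0009, 0.0016, 0.0514] [-0.2, -0.1, 0.0]
```

Request:
{"name": "jog_arm", "arguments": {"plan": [[0.0012,0,0.005,0,0,0],[0.0012,0,0.015,0,0,0],[0.0012,0,0.028,0,0,0],[0.0012,0,0.041,0,0,0],[0.0012,0,0.053,0,0,0],[0.0012,0,0.053,0,0,0],[0.0012,0,0.053,0,0,0],[0.0012,0,0.053,0,0,0],[0.0012,0,0.053,0,0,0],[0.0012,0,0.053,0,0,0]]}}

```text
t: 62.35
tool_pos: [0.5681, -0.2423, 0.0603]
orientation: [[-0.708, 0.706, -0.003], [0.706, 0.708, -0.0], [0.002, -0.002, -1.0]]
ft_force: [-0.6, 0.3, -0.1]
opening: 0.0499
gripper_force: 0.0
```

Request:
{"name": "jog_arm", "arguments": {"plan": [[0,0,0,0,0,0],[0,0,0,0,0,0],[0,0,0,0,0,0],[0,0,0,0,0,0],[0,0,0,0,0,0],[0,0,0,0,0,0],[0,0,0,0,0,0],[0,0,0,0,0,0],[0,0,0,0,0,0],[0,0,0,0,0,0]], "hand": 0.018, "force": 20}}

```text
t: 63.6
tool_pos: [0.568, -0.2423, 0.0601]
orientation: [[-0.708, 0.706, -0.003], [0.706, 0.708, -0.0], [0.002, -0.002, -1.0]]
ft_force: [-1.1, -0.7, 2.4]
opening: 0.0269
gripper_force: 21.6
```

Request:
{"name": "jog_arm", "arguments": {"plan": [[0,0,-0.0003,0,0,-3],[0,0,-0.0005,0,0,-8],[0,0,-0.0005,0,0,-13.5],[0,0,-0.0005,0,0,-19],[0,0,-0.0005,0,0,-25],[0,0,-0.0005,0,0,-31],[0,0,-0.0005,0,0,-37],[0,0,-0.0005,0,0,-42],[0,0,-0.0005,0,0,-45],[0,0,-0.0005,0,0,-45]]}}

```text
t: 64.85
tool_pos: [0.5677, -0.2421, 0.0602]
orientation: [[-1.0, -0.001, -0.004], [-0.001, 1.0, 0.0], [0.004, 0.0, -1.0]]
ft_force: [-0.6, 0.5, -0.4]
opening: 0.0274
gripper_force: 21.5
```

```bash
python3 -c "
from h import *
st();im,p=grab('wrist','w17');asc(im)"
```

```text
t64.85 [ 0.5677 -0.2421  0.0602] yaw0.04 F [-0.65  0.45 -0.45] M [-0.064  0.036 -0.062] open0.0274 grip21.5 q6 -124
165 ...............................................
170 ...............................................
175 ...............................................
180 ...............................................
185 ...............................................
190 ...............................................
195 ...............................................
200 ...............#..oooooooooooo#................
205 ..............ooooooooooooooooo................
210 .............#ooooooooooooooooo#...............
215 .............#ooooooooooooooooo##..............
220 .............####################..............
225 ............######################.............
230 o...........######################.............
235 o..........ooo.#################.ooo...........
240 o..........oo..####oooooooo#####..oo...........
245 o.........ooo..##ooooooooooooo##..ooo..........
250 o.........ooo..#ooooooooooooooo#...oo..........
255 o........ooo....oooooooooooooooo...ooo.........
260 oo.......ooo...ooooooooooooooooo...ooo.........
265 oo.......ooo...ooo..oooooooooooo....oo.........
270 oo.........o...ooooo..ooooooooooo..o...........
```

Loose again. It goes to the near slot.

Request:
{"name": "jog_arm", "arguments": {"plan": [[0,0,0,0,0,0],[0,0,-0.01,0,0,0],[0,0,-0.03,0,0,0],[0,0,-0.054,0,0,0],[0,0.004,-0.075,0,0,0],[0,0.015,-0.086,0,0,0],[0.002,0.04,-0.086,0,0,-0.5],[0.004,0.08,-0.086,0,0,-1],[0.006,0.125,-0.086,0,0,-2],[0.01,0.17,-0.086,0,0,-3]], "force": 35}}

```text
t: 66.15
tool_pos: [0.5564, -0.0691, 0.1452]
orientation: [[-0.998, -0.055, -0.006], [-0.055, 0.998, 0.001], [0.005, 0.001, -1.0]]
ft_force: [-0.3, 0.6, -0.6]
opening: 0.0267
gripper_force: 36.0
```

```bash
python3 -c "
from h import *
st(); go(.438,.3032,.145,6.8)"
```

```text
t66.15 [ 0.5564 -0.0691  0.1452] yaw3.16 F [-0.28  0.65 -0.57] M [-0.026  0.007 -0.037] open0.0267 grip36.0 q6 -112
go (0.438, 0.3032, 0.145, 6.8) -> [0.0977, 0.3782, 0.0012] [0.1, -0.3, -3.6]
```

Request:
{"name": "jog_arm", "arguments": {"plan": [[0.01,0.043,0,0,0,-0.5],[0.022,0.087,0,0,0,-1],[0.034,0.132,0,0,0,-1.5],[0.046,0.178,0,0,0,-2],[0.058,0.225,0,0,-0.1,-2.5],[0.07,0.27,0,0,-0.2,-3],[0.081,0.313,0,0,-0.3,-3.6],[0.09,0.35,0,0,-0.3,-3.6],[0.0965,0.372,0,0,-0.3,-3.6],[0.0977,0.3782,0,0,-0.3,-3.6]]}}

```text
t: 67.4
tool_pos: [0.4377, 0.3015, 0.1456]
orientation: [[-0.993, -0.12, -0.0], [-0.12, 0.993, -0.001], [0.0, -0.001, -1.0]]
ft_force: [0.7, -0.5, -2.1]
opening: 0.0265
gripper_force: 36.3
```

Request:
{"name": "jog_arm", "arguments": {"plan": [[0,0,0,0,0,0],[0,0,0,0,0,0],[0,0,0.01,0,0,0],[0,0,0.022,0,0,0],[0,0,0.034,0,0,0],[0,0,0.038,0,0,0],[0,0,0.038,0,0,0],[0,0,0.038,0,0,0],[0,0,0.038,0,0,0],[0,0,0.038,0,0,0]]}}

```text
t: 68.65
tool_pos: [0.4404, 0.3003, 0.1092]
orientation: [[-0.993, -0.116, 0.003], [-0.116, 0.993, 0.0], [-0.003, 0.0, -1.0]]
ft_force: [0.8, 0.2, -1.0]
opening: 0.0264
gripper_force: 36.2
```

```bash
python3 -c "
from h import *
st(); im,p=grab('wrist','w18'); asc(im,200,240);go(.438,.3032,.0645,6.8)"
```

```text
t68.65 [0.4404 0.3003 0.1092] yaw6.68 F [ 0.81  0.23 -0.98] M [ 0.011  0.005 -0.004] open0.0264 grip36.2 q6 -75
200 ooooooooooooooooo..ooooooooooo#oooooooooooooooo
205 ooooooooooooo..oooooooooooooooooooooooooooooooo
210 ooooooooooooooooooooooooooooooooooooooooooooooo
215 oooooooooooooooooooooooooooooo##ooooooooooooooo
220 ooooooooooooo####################oooooooooooooo
225 oooooooooooo#####################oooooooooooooo
230 oooooooooooo#####################oooooooooooooo
235 oooooooooooo...#################....ooooooooooo
go (0.438, 0.3032, 0.0645, 6.8) -> [0.0021, 0.0032, 0.0446] [0.0, 0.2, -0.1]
```

Request:
{"name": "jog_arm", "arguments": {"plan": [[0.0021,0.0032,0.002,0,0.1,0],[0.0021,0.0032,0.009,0,0.2,-0.1],[0.0021,0.0032,0.016,0,0.2,-0.1],[0.0021,0.0032,0.023,0,0.2,-0.1],[0.0021,0.0032,0.03,0,0.2,-0.1],[0.0021,0.0032,0.036,0,0.2,-0.1],[0.0021,0.0032,0.041,0,0.2,-0.1],[0.0021,0.0032,0.0445,0,0.2,-0.1],[0.0021,0.0032,0.0445,0,0.2,-0.1],[0.0021,0.0032,0.0445,0,0.2,-0.1]]}}

```text
t: 69.95
tool_pos: [0.4379, 0.3032, 0.0644]
orientation: [[-0.993, -0.118, -0.001], [-0.118, 0.993, 0.0], [0.001, 0.0, -1.0]]
ft_force: [0.5, 1.3, -0.6]
opening: 0.0268
gripper_force: 36.3
```

Request:
{"name": "jog_arm", "arguments": {"plan": [[0,0,0,0,0,0],[0,0,0,0,0,0],[0,0,0,0,0,0],[0,0,0,0,0,0],[0,0,-0.02,0,0,0],[0,0,-0.045,0,0,0],[0,0,-0.075,0,0,0],[0,-0.03,-0.085,0,0,4],[0,-0.07,-0.085,0,0,8],[0,-0.11,-0.085,0,0,12]], "hand": 0.05, "force": 20}}

```text
t: 71.2
tool_pos: [0.4511, 0.1929, 0.1497]
orientation: [[-0.996, 0.093, -0.0], [0.093, 0.996, -0.0], [0.0, -0.0, -1.0]]
ft_force: [0.3, 0.4, -0.3]
opening: 0.0499
gripper_force: 0.0
```

```bash
python3 -c "
from h import *
st(); go(.463,-.244,.115,-45)"
```

```text
t71.20 [0.4511 0.1929 0.1497] yaw-5.32 F [ 0.28  0.38 -0.25] M [-0.067 -0.055  0.022] open0.0499 grip0.0 q6 -75
go (0.463, -0.244, 0.115, -45) -> [-0.0524, -0.434, 0.0347] [-0.0, -0.0, 39.7]
```

Request:
{"name": "jog_arm", "arguments": {"plan": [[-0.005,-0.045,0,0,0,5],[-0.011,-0.092,0,0,0,10],[-0.017,-0.14,0,0,0,15],[-0.023,-0.19,0,0,0,20],[-0.029,-0.24,0,0,0,25],[-0.035,-0.29,0,0,0,30],[-0.041,-0.34,0,0,0,34],[-0.047,-0.385,0.01,0,0,37],[-0.051,-0.42,0.025,0,0,39.7],[-0.0524,-0.434,0.0347,0,0,39.7]]}}

```text
t: 72.45
tool_pos: [0.4633, -0.2445, 0.1141]
orientation: [[-0.707, 0.707, -0.002], [0.707, 0.707, 0.0], [0.001, -0.001, -1.0]]
ft_force: [-0.7, 0.6, 0.2]
opening: 0.0501
gripper_force: 0.0
```

Request:
{"name": "jog_arm", "arguments": {"plan": [[0,0,0,0,0,0],[0,0,0,0,0,0],[0,0,0,0,0,0],[0,0,0,0,0,0],[0,0,0,0,0,0],[0,0,0,0,0,0],[0,0,0,0,0,0],[0,0,0,0,0,0],[0,0,0,0,0,0],[0,0,0,0,0,0]]}}

```text
t: 73.7
tool_pos: [0.4635, -0.2431, 0.1147]
orientation: [[-0.708, 0.706, -0.001], [0.706, 0.708, -0.0], [0.001, -0.001, -1.0]]
ft_force: [0.0, 0.8, -0.7]
opening: 0.0501
gripper_force: 0.0
```

```bash
python3 -c "
from h import *
im,p=grab('wrist','w19');st()
disc(im,p,(.463,-.244)); asc(im,165,255)
t,pt=grab('top','t19')
go(.463,-.244,.061,-45)"
```

```text
t73.75 [ 0.4636 -0.2431  0.1147] yaw-44.93 F [ 0.05 -0.09  0.73] M [ 0.076 -0.009 -0.017] open0.0499 grip0.0 q6 -85
disc (296, 250, 32) area/circ 0.37 [0.4652, -0.2666] d44.9
disc (302, 188, 20) area/circ 0.60 [0.4363, -0.2311] d26.1
165 oooooo.....####ooooooo#######..................
170 oooo......###oooooooooo#######.................
175 ooo......###oooooooooooo#####..................
180 o.......###ooo..ooooooooo###...................
185 ........###ooooo..ooooooo##....................
190 ..........#oooooooo.ooooo#.....................
195 ............ooooooooo..o#......................
200 .............oooooooooo........................
205 ................oooo##.........................
210 o..............................................
215 ooo............................................
220 ooooo..........................................
225 ooooooo........................................
230 ooooooooo......................................
235 ooooooooooo....................................
240 oooooo..ooooo............................ooo...
245 ooooo...ooooooo...........................ooo..
250 ..oo....ooooooooo..........................ooo.
go (0.463, -0.244, 0.061, -45) -> [-0.0003, -0.001, 0.0537] [-0.1, -0.0, 0.1]
```

```bash
python3 -c "
import cv2,numpy as np
a=cv2.imread('pics/w19.png')[40:340,150:480]; t=cv2.imread('pics/t19.png')[165:285,190:450]
t=cv2.resize(t,(455,210),interpolation=2); t=cv2.copyMakeBorder(t,0,90,0,0,0)
cv2.imwrite('pics/c19.png',np.hstack([a,t]))"
```

```text
(no output)
```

View pics/c19.png

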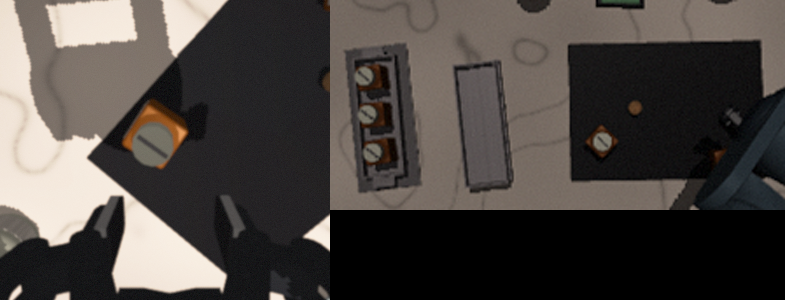

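The bottle has been knocked aside. It is upright, with its cap now at image (303,184), and turned about 10° anticlockwise. The top view shows the three loose bottles standing in the rework tray.

```bash
python3 -c "
from h import *
p=vision.camera_params('wrist');st()
W=ray(p,[(303,184),(324,184)],.08);print(W.round(4).tolist())
m=cv2.minAreaRect; im=cv2.imread('pics/w19.png')
h=cv2.cvtColor(im,cv2.COLOR_BGR2HSV); 
E=ray(p,[(274,180),(300,140),(337,160),(311,207)],.054)[:,:2]; print('body top corners',E.round(4).tolist(), E.mean(0))
go(W[0][0],W[0][1],.115,-45)"
```

```text
t73.80 [ 0.4636 -0.2431  0.1147] yaw-44.92 F [ 0.62 -0.04 -0.03] M [ 0.021  0.017 -0.001] open0.0500 grip0.0 q6 -85
[[0.435, -0.2289, 0.08], [0.4447, -0.2191, 0.08]]
body top corners [[0.4209, -0.2476], [0.4142, -0.2127], [0.4433, -0.2039], [0.4553, -0.2431]] [ 0.43341161 -0.22681995]
go (np.float64(0.4349609043688741), np.float64(-0.22886226208604524), 0.115, -45) -> [0.0303, -0.0101, -0.0003] [-0.1, -0.0, 0.1]
```

Request:
{"name": "jog_arm", "arguments": {"plan": [[0.008,-0.003,0,0,0,0],[0.018,-0.006,0,0,0,0],[0.027,-0.009,0,0,0,0],[0.0303,-0.0101,0,0,0,0],[0.0303,-0.0101,0,0,0,0],[0.0303,-0.0101,0,0,0,0],[0.0303,-0.0101,0,0,0,0],[0.0303,-0.0101,0,0,0,0],[0.0303,-0.0101,0,0,0,0],[0.0303,-0.0101,0,0,0,0]]}}

```text
t: 75.05
tool_pos: [0.435, -0.2288, 0.1147]
orientation: [[-0.708, 0.706, -0.001], [0.706, 0.708, -0.0], [0.001, -0.001, -1.0]]
ft_force: [0.4, 0.3, -0.3]
opening: 0.05
gripper_force: 0.0
```

```bash
python3 -c "
from h import *
im,p=grab('wrist','w20');st()
disc(im,p,(.435,-.229)); asc(im,165,255)
go(.435,-.229,.061,-45)"
```

```text
t75.10 [ 0.435  -0.2288  0.1147] yaw-44.92 F [-0.31  0.34 -0.53] M [-0.006  0.03   0.006] open0.0501 grip0.0 q6 -86
disc (286, 260, 17) area/circ 0.41 [0.4365, -0.263] d24.2
disc (318, 226, 22) area/circ 0.86 [0.434, -0.2285] d30.4
disc (280, 190, 11) area/circ 0.46 [0.3985, -0.2282] d14.0
165 ooooooooooooooooooo............................
170 oooooooooooooooooo.............................
175 oooooooooooooooo.....##........................
180 ooooooooooooooo....oo#####.....................
185 ooooooooooooo.....oo########...................
190 oooooooooooo.....oo############................
195 ooooooooooo.....oo##############...............
200 ooooooooo......oo################..............
205 ooooooo.......o#####oooooo#######..............
210 oooooo.......o####oooooooooo######.............
215 oooo.........####oooooooooooo####..............
220 ooo.........#####o.oooooooooo###...............
225 o.............###ooo..oooooooo#................
230 oo..............oooooooooooooo.................
235 oooo.............ooooooooooooo.................
240 oooooo...........oooooooooooo............ooo...
245 ooooo..............oooooooo...............ooo..
250 ..oo....oo.................................oo..
go (0.435, -0.229, 0.061, -45) -> [-0.0002, -0.0001, 0.0537] [-0.1, -0.1, 0.1]
```

Request:
{"name": "jog_arm", "arguments": {"plan": [[0.0008,-0.001,0.01,0,0,0],[0.0008,-0.001,0.02,0,0,0],[0.0008,-0.001,0.03,0,0,0],[0.0008,-0.001,0.042,0,0,0],[0.0008,-0.001,0.0537,0,0,0],[0.0008,-0.001,0.0537,0,0,0],[0.0008,-0.001,0.0537,0,0,0],[0.0008,-0.001,0.0537,0,0,0],[0.0008,-0.001,0.0537,0,0,0],[0.0008,-0.001,0.0537,0,0,0]]}}

```text
t: 76.35
tool_pos: [0.4337, -0.2291, 0.0612]
orientation: [[-0.708, 0.706, -0.001], [0.706, 0.708, -0.0], [0.0, -0.001, -1.0]]
ft_force: [-0.5, -1.0, -0.2]
opening: 0.0501
gripper_force: 0.0
```

Request:
{"name": "jog_arm", "arguments": {"plan": [[0,0,0,0,0,0],[0,0,0,0,0,0],[0,0,0,0,0,0],[0,0,0,0,0,0],[0,0,0,0,0,0],[0,0,0,0,0,0],[0,0,0,0,0,0],[0,0,0,0,0,0],[0,0,0,0,0,0],[0,0,0,0,0,0]], "hand": 0.018, "force": 20}}

```text
t: 77.6
tool_pos: [0.4337, -0.2291, 0.0611]
orientation: [[-0.708, 0.706, -0.001], [0.706, 0.708, -0.0], [0.001, -0.001, -1.0]]
ft_force: [-1.9, -0.4, 4.7]
opening: 0.027
gripper_force: 21.0
```

Request:
{"name": "jog_arm", "arguments": {"plan": [[0,0,-0.0003,0,0,-3],[0,0,-0.0005,0,0,-8],[0,0,-0.0005,0,0,-13.5],[0,0,-0.0005,0,0,-19],[0,0,-0.0005,0,0,-25],[0,0,-0.0005,0,0,-31],[0,0,-0.0005,0,0,-37],[0,0,-0.0005,0,0,-41],[0,0,-0.0005,0,0,-43],[0,0,-0.0005,0,0,-43]]}}

```text
t: 78.85
tool_pos: [0.4335, -0.2287, 0.0612]
orientation: [[-0.999, 0.034, -0.001], [0.034, 0.999, 0.0], [0.001, 0.0, -1.0]]
ft_force: [0.3, 0.2, 0.5]
opening: 0.0271
gripper_force: 20.7
```

```bash
python3 -c "
from h import *
st();im,p=grab('wrist','w21');asc(im)"
```

```text
t78.85 [ 0.4335 -0.2287  0.0612] yaw-1.95 F [0.3  0.19 0.55] M [ 0.072 -0.049  0.028] open0.0271 grip20.7 q6 -129
165 ooooooooooooooooooooooooooooooooooooooooooooooo
170 ooooooooooooooooooooooooooooooooooooooooooooooo
175 oooooooooooooooooooooooooooooooooooooooooooo...
180 ooooooooooooooooooo............................
185 ...............................................
190 ....................###........................
195 ...................o.#####.....................
200 ..................oo########...................
205 .................ooo###########................
210 ................ooo##############..............
215 ...............ooo#################............
220 .............oooo##################............
225 ............oooo####################...........
230 ............oo#######################..........
235 ...........ooo.######oooooo#####.ooo#..........
240 ...........oo..###ooooooooooo###..ooo#.........
245 ..........ooo..#ooooooooooooooo#..ooo..........
250 ..........ooo...oooooooooooooooo...oo..........
255 .........ooo...ooooooooooooooooo...ooo.........
260 .........ooo...oo..ooooooooooooo...ooo.........
265 .........ooo...oooo..ooooooooooo....oo.........
270 ...........o...oooooo...oooooooo...............
```

The body is a diamond, so E is tight and stays askew. I'll release it, retreat and do a final check.

Request:
{"name": "jog_arm", "arguments": {"plan": [[0,0,0,0,0,0],[0,0,0,0,0,0],[0,0,0,0,0,0],[0,0,-0.02,0,0,0],[0,0,-0.06,0,0,0],[0,0,-0.11,0,0,0],[0,-0.03,-0.15,0,0,0],[0,-0.08,-0.17,0,0,0],[0,-0.13,-0.17,0,0,0],[0,-0.17,-0.17,0,0,0]], "hand": 0.06}}

```text
t: 80.15
tool_pos: [0.4279, -0.4008, 0.232]
orientation: [[-0.999, 0.034, -0.001], [0.034, 0.999, -0.001], [0.001, -0.001, -1.0]]
ft_force: [0.3, 0.1, 0.3]
opening: 0.0597
gripper_force: 0.0
```

```bash
python3 -c "
from h import *
st();t,pt=grab('top','t22');s,_=grab('scene','s22')
a=cv2.resize(t[170:290,190:450,::-1],(780,360),interpolation=2); b=cv2.resize(s[140:260,170:450,::-1],(560,240),interpolation=2); b=cv2.copyMakeBorder(b,0,0,0,220,0)
cv2.imwrite('pics/c22.png',np.vstack([a,b]))"
```

```text
t80.15 [ 0.4279 -0.4008  0.232 ] yaw-1.97 F [0.3  0.07 0.33] M [-0.013  0.002  0.021] open0.0597 grip0.0 q6 -142
```

View pics/c22.png

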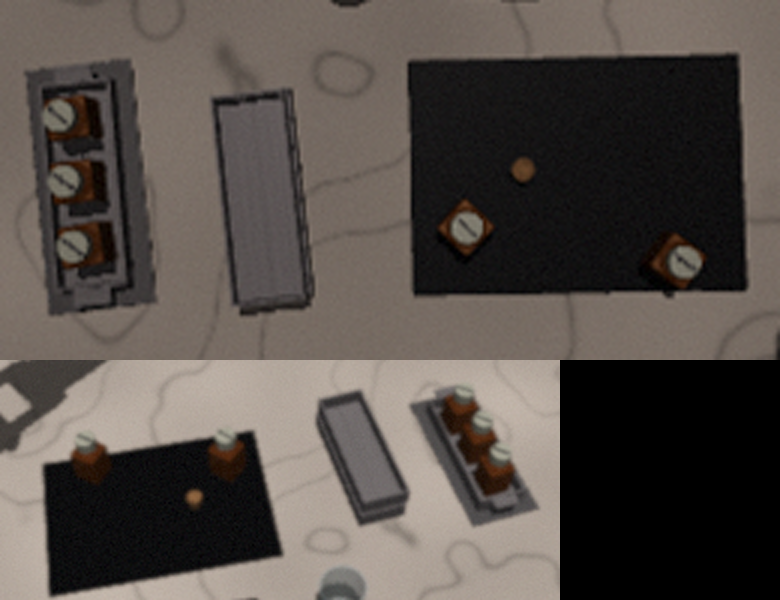

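The final views show three bottles upright in the rework tray on the plate. The top tray is square on the base, and the two tight bottles at (466,228) and (680,260) stand askew on the mat.

```bash
python3 -c "
from station import order
print(order.hand_in())"
```

```text
the job is handed in; nothing more can be done
None
```

I handed the job in at about 80 s, and the final pictures show it as asked: the rework tray is on the grey plate within about 1 mm and 1°, the top tray is back square on the bottom one, the three loose bottles stand in the rework tray, and the two tight ones stand askew on the mat (one of those had been knocked aside before I reached it).

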